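Seal the sample cells with the seating tool and slide them under the hood

ROBOT

A 6-joint arm with a two-finger parallel gripper is mounted at the origin on a cart in front of the work surface, level with it; the furniture and walls round the work are solid. World frame = base frame: x ahead of the robot, y to its left, z up, the work surface at z = 0. Lengths are in m, angles in rad, forces in N, time in s.
With the tool pointing down it reaches from about 0.275 to 0.825 m from the base axis. Payload 4.9 kg.
Tool frame: the origin (TCP) lies at the very end of the fingers, on their centre line; the grasp point (between the pads) lies 19 mm behind it; z points along the fingers, y is the line along which they close (so a half turn about z gives the same grasp; the last joint's range is limited). The gripper opens to 85 mm and grips with 20 to 120 N. Pads are 22 mm wide; open, the fingers measure 114 mm over their backs; the gripper's body (76 mm by 85 mm) begins 54 mm behind the grasp point. The pads swing forward as they close: fully open they stand 13 mm farther back than shut.
Start: joints at [-1.433, 0.326, -0.193, 1.052, 0, 1.437], TCP at [0.148, -0.53, 0.209] pointing down, gripper open.
Joint ranges: [-2.65, 2.65], [-0.97, 1.79], [-1.3, 1.35], [-1.93, 2.1], [-1.47, 1.37], [-3.14, 3.14]. Speed limits (rad/s): [2.57, 2.57, 3.14, 3.14, 3.14, 3.14].

INTERFACE

Orientations are given as a rotation vector (axis times angle).
In Python, from workcell import robot gives the robot as it stands.
- The arm moves only by the tool play_rows, never from a script. Its argument "series" is a list of rows, each a list of 7 numbers: the shift along the world's x, y, z in mm, then the turn, a rotation vector about the world's x, y, z in degrees, then the opening, from 0 (shut) to 1 (fully open). In form: [[dx, dy, dz, wx, wy, wz, gripper], ...]. A call has exactly 8 rows; each row is the pose to reach, as a shift and turn from the pose commanded when the call began; what a row does not reach only later rows make up. A row lasts 1/8 s, in which the tool goes at most 62.5 mm and 10.7 degrees, less where a joint would pass 70% of its speed; a pose out of reach is approached as far as the arm can. A call with a gripper value outside its range is refused whole. The fingers move at their own pace and stop on an object; "grip_force" is the grip in N (left out, the last holds). Time passes only in rows, so rows that repeat a pose let the fingers close, or fill a call up. It gives the time, the measured TCP pose, the force, the opening and the grip force at its end, in the units of the state.
- robot.observe(): the state, without advancing time (a new reading comes with each control period).
- robot.get_image(name): name is "scene" or "top" or "wrist"; returns (picture, depth): 400x640x3 uint8, red, green, blue; 400x640 float32, m along the optical axis (not along the pixel's ray), 0 where there is no reading.
- robot.camera_info(name): a dict with "fov_y" (degrees; the focal length in pixels is half the picture's height over the tangent of half this angle, whatever the lens; pixels are square), "cx", "cy" (the principal point, pixels), "camera_from_world" (4x4, takes a point from world to camera coordinates); the wrist camera has in their place "mount" (4x4, takes a point from camera to tool coordinates, whose origin is the TCP and whose axes are the flange's). Camera axes: x right, y down, z forward; pixel columns grow to the right and rows downward; lengths in m; the calibration is good to about 2 mm. A picture is of the moment at which its call begins: read the wrist's pose just before it. camera_info takes no time and is no camera call.
- robot.hand_in(): hands the job in; it is judged then, once.
The state is a dict: "t": time; "joints": joint angles; "qd": joint speeds; "effort": joint torques, N m; "position": TCP position; "orientation": TCP orientation; "ft_force": force on the tool from outside, world axes, zero at the start; "torque": the same for the moment, N m; "grip_width": opening from 0.0 (shut) to 1.0 (fully open); "finger_force": force on a finger pad.
Only numpy, scipy, OpenCV 4.12 (cv2) and the standard library are available. Lean on these libraries where they do the work, as an engineer would, in place of code of your own. Each camera call takes 0.05 s, during which the arm holds its last target. There are 200 camera calls.

TASK

Pull the carriage by its post all the way out from under the hood, set each snap cover from the tray into a nest of its own on the carriage, and press it down squarely with the seating tool until it clicks fully home; do not push the covers in with the fingers. When all are home, slide the carriage back under the hood right up to the end stop, and leave the seating tool standing upright in the middle of its rubber pad. Do not disturb the other things on the bench.

Things in the scene. Friction and masses are not known exactly. Their poses are not given: they have to be found in the camera images.
- cover_1: black snap cover (80 g). Plate 72 x 38 x 14 mm, lower edges rounded, with a round ridge along each short end (80 mm overall along its x); in the middle on top a grip rib, 14 mm thick along x, 30 mm long along y, from 14 to 30 mm above the underside. Origin: centre of the underside; z up; a half turn about z makes no difference. Starts flat in the tray
- cover_2: snap cover like cover_1; two or three of the three covers are present
- cover_3: snap cover like cover_1; two or three of the three covers are present
- parts_tray: fixed white tray, 165 (x) x 240 (y) mm, floor 3 mm thick, rim 14 mm high; origin at the centre of its underside; the covers start in it
- seating_tool: upright hand tool, 94 mm tall, 250 g. Foot 70 (x) x 34 (y) x 34 mm: two flat pads and between them a slot 24 mm wide (x), 24 mm deep from below, right through along y; it straddles a cover's rib when tool x lies along cover x. Handle 24 (x) x 30 (y) mm, from 34 to 94 mm above the underside. Origin: centre of the underside, z up; a half turn makes no difference. Starts on its pad
- tool_pad: black rubber parking pad, 90 (x) x 70 (y) x 3 mm, fixed to the bench; origin: centre of its underside, so its top is 3 mm higher
- nest_1 (a point): centre of the floor of a nest on the aluminium carriage, 20 mm above the bench. x across the carriage (a cover's x goes along it), y along the travel to the hood. Open on top, 82 x 41 mm between walls 18.5 mm high with rounded tops; at each x end a sprung latch nose. A cover set in loosely rests on the noses, underside about 10 mm above the floor
- nest_2 (a point): the middle nest, like nest_1, 48 mm farther along the travel. Pressing a cover through takes about 15 N; halfway down it snaps, and home its underside lies on the nest floor, held by the noses; if not pressed far enough it springs up again
- nest_3 (a point): the nest nearest the hood, like nest_1, 48 mm beyond nest_2
- push_post (a point): point on the axis of the upright round black post (18 mm diameter) at the trailing end of the carriage, 68 mm above the bench; the post's top is 88 mm above the bench; axes as the nests'
- gauge_bar (a point): middle of the underside of the gauge bar at the mouth of the fixed clear hood, 55 mm above the bench. Bar 12 mm along the travel; hood 156 mm long, 132 wide, its top 63 mm above the bench. A home cover passes below (rib top 50 mm above the bench), one not home strikes the bar. y points along the travel
- carriage (a joint): travel of the carriage along the track in m: 0 all the way out, for loading; 0.165 at the end stop, with all nests below the hood and the post just outside it (its axis 26 mm short of the bar's middle). It starts somewhere between 0.11 and 0.165. Slides with about 3 N of friction and stays where left
- spare_vial: bystander: capped vial, 24 mm diameter, 50 mm tall; origin at underside
- petri: bystander: petri dish, 61 mm diameter, 13 mm tall; origin at underside
- gel_chip_box: bystander: small box, 46 x 46 x 16 mm; origin at underside
- hex_keys: bystander: folding hex key set, 25 x 85 x 20 mm; origin at underside
Things that resemble listed ones, but are neither listed nor needed, are in the scene too. Leave any yellow look-alike of the cover_2 alone.

How it is judged:
On the way, in this order (a step that is already met when the one before it is completed fails the run):
1. every cover that is present is home in a nest, with the carriage pulled out in front of the hood (within 35 mm of all the way out) ((distance between cover_1 and nest_1 below 0.0045 m or distance between cover_1 and nest_2 below 0.0045 m or distance between cover_1 and nest_3 below 0.0045 m) and (distance between cover_2 and nest_1 below 0.0045 m or distance between cover_2 and nest_2 below 0.0045 m or distance between cover_2 and nest_3 below 0.0045 m) and (distance between cover_3 and nest_1 below 0.0045 m or distance between cover_3 and nest_2 below 0.0045 m or distance between cover_3 and nest_3 below 0.0045 m) and value of joint carriage below 0.035 m), for 0.3 s.
2. the carriage is pushed under the hood to the end stop, covers still home ((distance between cover_1 and nest_1 below 0.0045 m or distance between cover_1 and nest_2 below 0.0045 m or distance between cover_1 and nest_3 below 0.0045 m) and (distance between cover_2 and nest_1 below 0.0045 m or distance between cover_2 and nest_2 below 0.0045 m or distance between cover_2 and nest_3 below 0.0045 m) and (distance between cover_3 and nest_1 below 0.0045 m or distance between cover_3 and nest_2 below 0.0045 m or distance between cover_3 and nest_3 below 0.0045 m) and value of joint carriage above 0.158 m), for 0.2 s.
At the end, for the whole second after the job is handed in: Every cover present lies home in a nest (underside centre within 4.5 mm of the nest floor's centre); the carriage is within 7 mm of the end stop under the hood; the seating tool stands upright at rest on its pad, within 30 mm of the pad's centre (all of step 2 and horizontal distance between seating_tool and tool_pad below 0.03 m and angle between seating_tool's own z axis and vertical below 0.1 rad and z of seating_tool in the frame of tool_pad below 0.008 m and linear speed of seating_tool below 0.02 m/s); the robot touches nothing.
It fails at once if a cover is pushed down into its nest by the fingers or hand instead of the tool ((horizontal distance between cover_1 and nest_1 below 0.006 m and z of cover_1 in the frame of nest_1 below 0.005 m and contact force between any of the fingers, the arm and cover_1 above 3 N) or (horizontal distance between cover_1 and nest_2 below 0.006 m and z of cover_1 in the frame of nest_2 below 0.005 m and contact force between any of the fingers, the arm and cover_1 above 3 N) or (horizontal distance between cover_1 and nest_3 below 0.006 m and z of cover_1 in the frame of nest_3 below 0.005 m and contact force between any of the fingers, the arm and cover_1 above 3 N) or (horizontal distance between cover_2 and nest_1 below 0.006 m and z of cover_2 in the frame of nest_1 below 0.005 m and contact force between any of the fingers, the arm and cover_2 above 3 N) or (horizontal distance between cover_2 and nest_2 below 0.006 m and z of cover_2 in the frame of nest_2 below 0.005 m and contact force between any of the fingers, the arm and cover_2 above 3 N) or (horizontal distance between cover_2 and nest_3 below 0.006 m and z of cover_2 in the frame of nest_3 below 0.005 m and contact force between any of the fingers, the arm and cover_2 above 3 N) or (horizontal distance between cover_3 and nest_1 below 0.006 m and z of cover_3 in the frame of nest_1 below 0.005 m and contact force between any of the fingers, the arm and cover_3 above 3 N) or (horizontal distance between cover_3 and nest_2 below 0.006 m and z of cover_3 in the frame of nest_2 below 0.005 m and contact force between any of the fingers, the arm and cover_3 above 3 N) or (horizontal distance between cover_3 and nest_3 below 0.006 m and z of cover_3 in the frame of nest_3 below 0.005 m and contact force between any of the fingers, the arm and cover_3 above 3 N)).
It fails at once if a bystander is shifted more than 4 cm (distance of any of spare_vial, petri, gel_chip_box, hex_keys from where it was at the start of the episode above 0.04 m).
Of cover_1, cover_2, cover_3 only 2 to 3 are there at a start; the rules pass over those that are not, and their reading is None.
At some moment in a run one of cover_1, cover_2, cover_3 may be knocked a few centimetres aside while the robot is not near it.
It also fails if it takes over 210 s, if anything falls off the work surface, if the arm or the gripper's body presses on something with over 40 N, if the wrist force passes 120 N, or if a joint passes its speed limit or range.

## Working session

There is one attempt and no reset: what is moved stays moved. The work goes in short steps, Python scripts to look and compute and a tool call to move; the robot and the scene stay as the last step left them, time stands still between calls to the robot, and variables do not carry over. Pictures are saved under pics/ and viewed, at most 14 in all, crops included, and the job is handed in when it is done.

Besides the shell and the picture viewer there is one more tool, called after "Call:" as name(argument=value, ...) on one line, values as JSON. play_rows: Moves the arm, as the interface text tells. Its arguments: {"type":"object","properties":{"series":{"type":"array"},"grip_force":{"type":"number"}},"required":["series"]}

```bash
ls; mkdir -p pics; cat > h.py <<'E'
import numpy as np,cv2
from scipy.spatial.transform import Rotation as R
from workcell import robot
def K(n):
    i=robot.camera_info(n); f=200/np.tan(np.radians(i["fov_y"])/2); return f,i["cx"],i["cy"],i
def cam_pose(n):
    f,cx,cy,i=K(n)
    if n=="wrist":
        s=robot.observe(); T=np.eye(4); T[:3,:3]=R.from_rotvec(s["orientation"]).as_matrix(); T[:3,3]=s["position"]
        return T@np.array(i["mount"])
    return np.linalg.inv(np.array(i["camera_from_world"]))
def grab(n):
    P=cam_pose(n); im,d=robot.get_image(n); return im,d,P
def ray(n,P,u,v,z):
    f,cx,cy,_=K(n); d=P[:3,:3]@np.array([(u-cx)/f,(v-cy)/f,1]); return P[:3,3]+d*(z-P[2,3])/d[2]
def cloud(n,d,P):
    f,cx,cy,_=K(n); v,u=np.mgrid[:400,:640]; c=np.stack([(u-cx)/f*d,(v-cy)/f*d,d],-1); w=c@P[:3,:3].T+P[:3,3]; w[d==0]=np.nan; return w
def save(name,im): cv2.imwrite("pics/"+name,cv2.cvtColor(im,cv2.COLOR_RGB2BGR))
E
python3 - <<'E'
from h import *
for n in ("top","scene","wrist"):
    im,d,P=grab(n); save(n+"0.png",im); np.savez(f"{n}0.npz",im=im,d=d,P=P); print(n,K(n)[:3],P.round(3).tolist())
s=robot.observe(); print({k:np.round(v,3).tolist() for k,v in s.items()})
E
```

```text
pics
top (np.float64(517.8657120418728), 316.149608769869, 197.0397658969116) [[-0.004, -0.981, 0.192, 0.229], [-1.0, 0.004, 0.004, -0.117], [-0.004, -0.192, -0.981, 1.678], [0.0, 0.0, 0.0, 1.0]]
scene (np.float64(424.78409081641104), 329.1345598548923, 192.9083696958423) [[-0.885, -0.349, 0.309, 0.146], [-0.466, 0.641, -0.609, 0.674], [0.014, -0.683, -0.73, 1.034], [0.0, 0.0, 0.0, 1.0]]
wrist (np.float64(301.3724763852727), 318.80898502953556, 197.7367660460783) [[0.268, -0.917, -0.296, 0.223], [-0.963, -0.256, -0.08, -0.51], [-0.002, 0.307, -0.952, 0.372], [0.0, 0.0, 0.0, 1.0]]
{'t': 0.15, 'joints': [-1.433, 0.327, -0.193, 1.052, -0.0, 1.437], 'qd': [-0.0, -0.002, 0.002, -0.001, 0.001, 0.0], 'effort': [0.001, -44.371, 26.266, 0.01, -0.0, -0.0], 'position': [0.148, -0.529, 0.209], 'orientation': [-3.111, -0.425, 0.0], 'ft_force': [-0.913, 0.1, -0.266], 'torque': [-0.011, -0.041, -0.014], 'finger_force': 0.0, 'grip_width': 1.001}
```

View pics/top0.png

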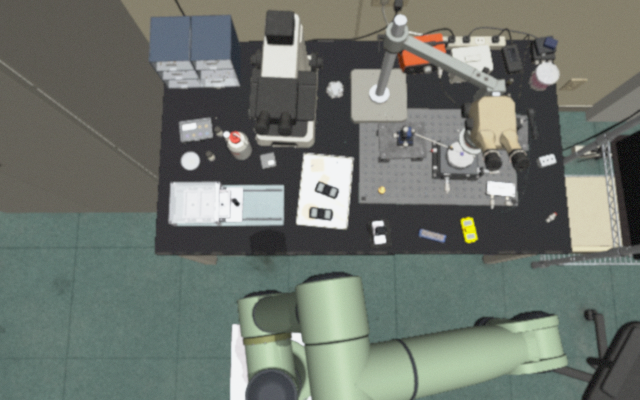

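View pics/scene0.png

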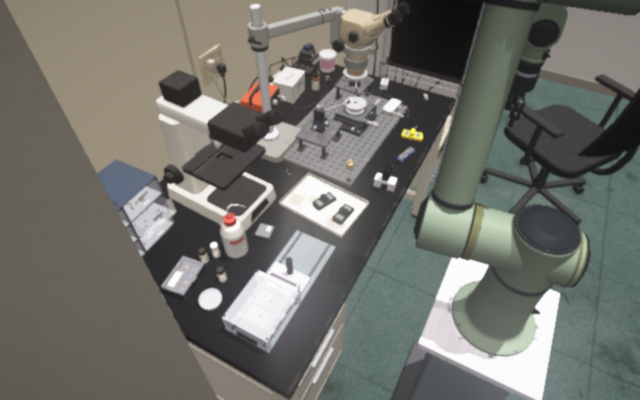

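The top view shows the hood at about (200,205) with the post at (236,202). The tray is at (325,190), with two covers at (326,189) and (320,214). What is probably the white tool is at (378,232), and the yellow look-alike is at (470,230). The arm stands near the right edge.

```bash
python3 - <<'E'
from h import *
a=np.load("top0.npz"); im=a["im"]; w=cloud("top",a["d"],a["P"])
for n,u,v in [("post",236,202),("hoodL",172,204),("trackend",283,204),("trayc",325,190),("cov",326,189),("cov",320,214),("tool",378,232),("hex",432,236),("bench",400,215),("microscope",280,100),("bottle",237,145),("chip",268,160),("knob",381,190)]: print(n,w[v,u].round(3),ray("top",a["P"],u,v,0.03).round(3))
A=cv2.resize(im[150:260,155:315],(800,550),interpolation=cv2.INTER_CUBIC)
b=np.load("scene0.npz")["im"]
B=cv2.resize(b[150:270,260:430],(800,565),interpolation=cv2.INTER_CUBIC)
save("c1.png",np.vstack([cv2.resize(A,(640,300)),cv2.resize(B,(640,300))]))
E
```

```text
post [0.526 0.14  0.084] [0.536 0.148 0.03 ]
hoodL [0.525 0.347 0.06 ] [0.53  0.356 0.03 ]
trackend [ 0.532 -0.003  0.01 ] [ 0.529 -0.004  0.03 ]
trayc [ 0.575 -0.14   0.028] [ 0.574 -0.14   0.03 ]
cov [ 0.578 -0.143  0.031] [ 0.578 -0.143  0.03 ]
cov [ 0.495 -0.124  0.036] [ 0.496 -0.124  0.03 ]
tool [ 0.427 -0.3    0.106] [ 0.436 -0.309  0.03 ]
hex [ 0.424 -0.482  0.023] [ 0.423 -0.481  0.03 ]
bench [ 0.496 -0.386  0.001] [ 0.491 -0.381  0.03 ]
microscope [ 0.75  -0.017  0.368] [0.885 0.009 0.03 ]
bottle [0.7   0.135 0.121] [0.728 0.15  0.03 ]
chip [0.68  0.048 0.014] [0.676 0.047 0.03 ]
knob [ 0.571 -0.321  0.042] [ 0.574 -0.322  0.03 ]
```

View pics/c1.png

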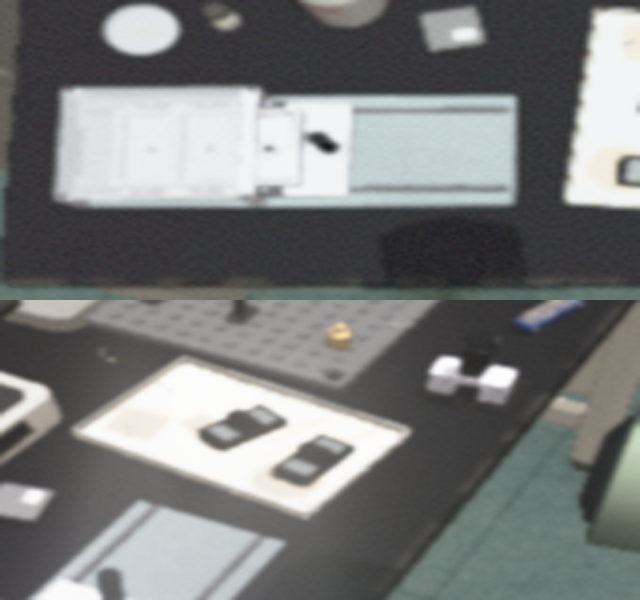

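The tray holds two covers and the white-footed tool stands near (0.43,-0.30). The carriage travels along about +y. I'll move above the tray and tool and look with the wrist camera.

Call:
play_rows(series=[[40,40,15,0,0,9,1],[80,80,30,0,0,18,1],[120,120,45,0,0,28,1],[165,160,55,0,0,37,1],[210,200,65,0,0,46,1],[250,240,75,0,0,55,1],[290,280,83,0,0,65,1],[330,320,91,0,0,74.5,1]], grip_force=60)

```text
t: 1.15
position: [0.4787, -0.2083, 0.3007]
orientation: [2.214, 2.229, -0.0]
ft_force: [-0.3, -1.0, -0.8]
grip_width: 1.001
finger_force: 0.0
```

```bash
python3 - <<'E'
from h import *
s=robot.observe(); print({k:np.round(v,3).tolist() for k,v in s.items()})
im,d,P=grab("wrist"); save("w1.png",im); np.savez("w1.npz",im=im,d=d,P=P); print(P.round(3))
E
```

```text
{'t': 1.15, 'joints': [-0.552, 0.23, -0.091, 1.25, -0.0, 1.012], 'qd': [0.872, 0.269, 0.495, 0.227, -0.001, -0.442], 'effort': [-3.238, -43.16, 25.496, 0.083, 0.083, 0.363], 'position': [0.479, -0.208, 0.301], 'orientation': [2.214, 2.229, -0.0], 'ft_force': [-0.257, -1.032, -0.819], 'torque': [-0.031, -0.046, -0.017], 'finger_force': 0.0, 'grip_width': 1.001}
[[ 1.     0.006  0.002  0.477]
 [ 0.006 -0.952 -0.307 -0.131]
 [ 0.     0.307 -0.952  0.464]
 [ 0.     0.     0.     1.   ]]
```

View pics/w1.png

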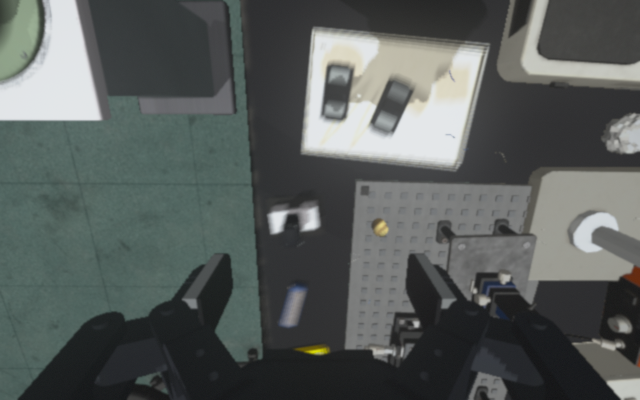

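The arm was still settling at the time of this picture. It shows the covers at (338,91) and (392,105), with their long axes roughly along world y. The tool is at (293,217), its foot along world x. There are only two covers in the tray. Next I'll look at the post and track.

Call:
play_rows(series=[[10,50,-10,0,0,0,1],[20,100,-20,0,0,0,1],[30,150,-30,0,0,0,1],[40,200,-40,0,0,0,1],[50,250,-50,0,0,0,1],[50,270,-50,0,0,0,1],[50,270,-50,0,0,0,1],[50,270,-50,0,0,0,1]])

```text
t: 2.2
position: [0.5276, 0.0595, 0.2504]
orientation: [2.221, 2.222, -0.001]
ft_force: [0.3, -0.2, 0.3]
grip_width: 0.999
finger_force: 0.0
```

```bash
python3 - <<'E'
from h import *
s=robot.observe(); print(s["position"],s["orientation"],s["joints"])
im,d,P=grab("wrist"); save("w2.png",im); np.savez("w2.npz",im=im,d=d,P=P); print(P.round(3))
E
```

```text
[0.52759243 0.05948475 0.25040501] [ 2.22065908e+00  2.22193420e+00 -7.07217264e-04] [-2.65084320e-02  2.66769611e-01 -1.69041757e-01  1.13514619e+00
 -4.67549787e-04  1.54371389e+00]
[[ 1.    -0.     0.     0.527]
 [-0.    -0.952 -0.307  0.137]
 [ 0.     0.307 -0.952  0.413]
 [ 0.     0.     0.     1.   ]]
```

View pics/w2.png

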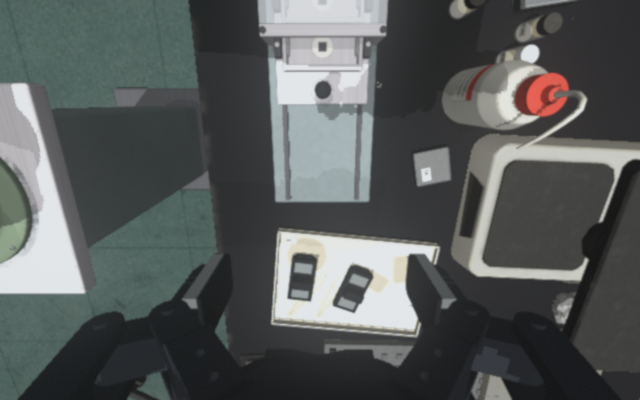

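This shows the post top at (323,90), the gauge bar at v≈30, the track from v≈50 to 200, and the two covers at (303,277) and (352,287).

```bash
cat >> h.py <<'E'
def blob(w,m,roi=None):
    """centroid, PCA yaw(deg) and rect of world xy points in mask"""
    p=w[m]; p=p[np.isfinite(p).all(1)]; r=cv2.minAreaRect((p[:,:2]*1000).astype(np.float32))
    return np.round(r[0],1),np.round(r[1],1),round(r[2],1),np.round(np.median(p,0)*1000,1),len(p)
def comps(m,lo):
    n,l,s,c=cv2.connectedComponentsWithStats(m.astype(np.uint8)); return [(l==i,s[i],c[i]) for i in range(1,n) if s[i,4]>=lo]
E
python3 - <<'E'
from h import *
def Z(n,e):
    a=np.load(e); return a["im"],cloud(n,a["d"],a["P"]),a["P"]
im,w,P=Z("wrist","w2.npz")
V,U=np.mgrid[:400,:640]
z=w[...,2]; tv=(V<215)
m=(z>.08)&(z<.095)&(U>290)&(U<360)&(V<115); print("posttop",blob(w,m)); print([c for _,_,c in comps(m,20)], "ray",ray("wrist",P,*[c for _,_,c in comps(m,20)][0],.088).round(4))
for lo,hi,n in [(.002,.014,"track"),(.014,.024,"carr"),(.036,.042,"walls"),(.055,.072,"bar/hood")]:
    m=(z>lo)&(z<hi)&(U>255)&(U<390)&tv; print(n,blob(w,m))
# track edges direction: rows
for v in (120,150,185):
    row=(z[v]>.002)&(z[v]<.03); u=np.where(row&(np.arange(640)>250)&(np.arange(640)<400))[0]; a,b=w[v,u[0]],w[v,u[-1]]; print(v,a.round(4),b.round(4),((a+b)/2).round(4))
# covers in both wrist views
for e in ("w1.npz","w2.npz"):
    im,w,P=Z("wrist",e); z=w[...,2]; x,y=w[...,0],w[...,1]
    dark=(im.max(-1)<70)
    for lo,hi,n in [(.0115,.03,"plate"),(.027,.045,"rib")]:
        m=(z>lo)&(z<hi)&(x>.44)&(x<.66)&(y>-.22)&(y<-.05)
        for q,s,c in comps(m,30): print(e,n,blob(w,q),c.round(1),np.nanmax(z[q]).round(4))
im,w,P=Z("wrist","w1.npz"); z=w[...,2];x,y=w[...,0],w[...,1]
for lo,hi in [(.02,.045),(.085,.105)]:
    m=(z>lo)&(z<hi)&(x>.36)&(x<.5)&(y>-.37)&(y<-.25); 
    for q,s,c in comps(m,20): print("tool",blob(w,q),c)
E
```

```text
posttop (array([530. , 148.1]), array([16.5, 17.4]), 0.7, array([530. , 148.1,  86.2]), 246)
[array([322.10162602,  89.0203252 ])] ray [0.5301 0.1481 0.088 ]
track (array([530.3, 104.5]), array([134.2, 209.4]), 0.1, array([529.8,  77.5,   6.5]), 10450)
carr (array([537.7, 112.8]), array([129., 200.]), 5.0, array([529.4, 166.6,  18.6]), 4741)
walls (array([530. , 172.3]), array([129.5,  65. ]), 0.0, array([529.8, 174.8,  36.7]), 434)
bar/hood (array([530.2, 217.7]), array([131.9,  33. ]), 0.0, array([530. , 217.8,  61.6]), 4705)
120 [0.464  0.1126 0.0058] [0.5967 0.1126 0.0049] [0.5304 0.1126 0.0053]
150 [0.4649 0.0734 0.0062] [0.5959 0.0733 0.0062] [0.5304 0.0734 0.0062]
185 [0.4637 0.0238 0.0043] [0.5974 0.0238 0.0042] [0.5305 0.0238 0.0043]
w1.npz plate (array([624.1, -60.8]), array([ 2.9, 70.2]), 83.9, array([626.1, -60.8,  12.6]), 95) [427.7  47. ] 0.0158
w1.npz plate (array([ 461.6, -100. ]), array([44.3,  2.3]), 83.8, array([462.2, -99.6,  12.5]), 49) [307.6  76.8] 0.0142
w1.npz plate (array([ 499.8, -123.1]), array([72., 38.]), 82.3, array([ 499.5, -117.8,   15.7]), 1232) [334
[... 1035 characters left out ...]
array([73., 38.]), 82.1, array([ 500.2, -114.6,   15.7]), 886) [301.2 277.4] 0.0299
w2.npz plate (array([ 577.7, -142.6]), array([73. , 38.7]), 67.9, array([ 577.4, -134. ,   15.6]), 892) [352.1 288.8] 0.0299
w2.npz rib (array([ 499.5, -122.5]), array([14. , 29.8]), 83.0, array([ 499.2, -121.2,   31. ]), 188) [300.4 285. ] 0.0333
w2.npz rib (array([ 577.8, -141.8]), array([15. , 28.9]), 64.3, array([ 577.8, -141.1,   31.1]), 180) [353.  296.5] 0.0329
tool (array([ 435.1, -307.5]), array([70.2, 34.5]), 5.8, array([ 446.5, -300.5,   35.2]), 741) [291.72469636 218.33468286]
tool (array([ 435.4, -308.1]), array([24.5, 31.4]), 6.0, array([ 435.8, -304.9,   94.7]), 402) [287.09452736 236.67661692]
```

Post axis is at (530.0, 148.2), so the carriage is at about 0.132 and travels along +y. I'll go down on the post and grip it.

Call:
play_rows(series=[[2.4,45,-10,0,0,0,0.6],[2.4,88.7,-40,0,0,0,0.6],[2.4,88.7,-90,0,0,0,0.6],[2.4,88.7,-140,0,0,0,0.6],[2.4,88.7,-175,0,0,0,0.6],[2.4,88.7,-191,0,0,0,0.6],[2.4,88.7,-191,0,0,0,0.0],[2.4,88.7,-191,0,0,0,0.0]])

```text
t: 3.25
position: [0.5314, 0.1487, 0.061]
orientation: [2.22, 2.221, 0.003]
ft_force: [-2.5, -1.0, 6.0]
grip_width: 0.184
finger_force: 31.1
```

Call:
play_rows(series=[[0,0,0,0,0,0,0],[0,0,0,0,0,0,0],[0,-20,0,0,0,0,0],[0,-45,0,0,0,0,0],[0,-70,0,0,0,0,0],[0,-90,0,0,0,0,0],[0,-110,0,0,0,0,0],[0,-122,0,0,0,0,0]])

```text
t: 4.25
position: [0.5319, 0.0274, 0.0612]
orientation: [2.219, 2.222, 0.008]
ft_force: [0.4, 4.9, 5.7]
grip_width: 0.16
finger_force: 59.1
```

Call:
play_rows(series=[[0,-4,0,0,0,0,0],[0,-7,0,0,0,0,0],[0,-9,0,0,0,0,0],[0,-11,0,0,0,0,0],[0,-11,0,0,0,0,0],[0,-11,0,0,0,0,0.5],[0,-11,0,0,0,0,0.5],[0,-11,0,0,0,0,0.5]])

```text
t: 5.25
position: [0.5298, 0.0158, 0.0594]
orientation: [-2.22, -2.223, 0.001]
ft_force: [-0.2, 0.8, -0.4]
grip_width: 0.499
finger_force: 0.0
```

Call:
play_rows(series=[[0,0,40,0,0,0,0.6],[0,0,90,0,0,0,1],[0,0,140,0,0,0,1],[0,15,190,0,0,0,1],[0,15,200,0,0,0,1],[0,15,200,0,0,0,1],[0,15,200,0,0,0,1],[0,15,200,0,0,0,1]])

```text
t: 6.25
position: [0.5291, 0.0307, 0.2578]
orientation: [-2.219, -2.221, 0.003]
ft_force: [-0.3, 0.2, 0.1]
grip_width: 0.998
finger_force: 0.0
```

```bash
python3 - <<'E'
from h import *
im,d,P=grab("wrist"); save("w3.png",im); np.savez("w3.npz",im=im,d=d,P=P); w=cloud("wrist",d,P)
z=w[...,2];x,y=w[...,0],w[...,1]
m=(z>.08)&(z<.095)&(abs(x-.53)<.03)&(y<.1); print("post",blob(w,m))
for lo,hi,n in [(.055,.072,"hood"),(.033,.042,"walls"),(.017,.0235,"floor")]:
    m=(z>lo)&(z<hi)&(abs(x-.53)<.075)&(y>0.03)&(y<.3)
    for q,s,c in comps(m,40): print(n,blob(w,q),c.round(0))
for lo,hi,n in [(.027,.045,"rib")]:
    m=(z>lo)&(z<hi)&(x>.44)&(x<.66)&(y>-.22)&(y<-.05)
    for q,s,c in comps(m,60): print(n,blob(w,q),c.round(1))
print("z profile x=.53"); 
v,u=np.where((abs(x-.53)<.0008)&(y>0)&(y<.22)); print([(int(y[a,b]*1000),int(z[a,b]*1000)) for a,b in zip(v,u)][::-1])
E
```

```text
post (array([530.3,  17.5]), array([16.2, 16.5]), 0.2, array([530.3,  18. ,  86. ]), 183)
hood (array([530.1, 204.5]), array([131.6,   6.3]), 0.1, array([527.9, 203.8,  61.4]), 1048) [320.   4.]
walls (array([530.4, 114.7]), array([ 91.9, 151.4]), 0.2, array([530.3, 136. ,  36. ]), 2746) [321.  87.]
walls (array([581.5, 163.1]), array([25.7,  8.1]), 89.6, array([581.4, 163. ,  34.6]), 170) [365.  51.]
walls (array([478.9, 162.6]), array([24.6,  7.2]), 87.9, array([478.9, 162. ,  34.6]), 157) [277.  52.]
walls (array([479. , 114.6]), array([ 7.9, 25.3]), 0.3, array([479.1, 114.1,  34.6]), 144) [279.  95.]
walls (array([581.8, 115.2]), array([24.2,  7.8]), 89.0, array([581.6, 114.7,  34.5]), 141) [363.  95.]
walls (array([478.7,  66.7]), array([25.1,  7.7]), 88.7, array([479. ,  67.2,  34.5]), 125) [280. 135.]
walls (array([582.1,  66.8]), array([ 7.8, 25.1]), 1.9, array([581.7,  68.2,  34.6]), 133) [362. 135.]
floor (array([478.7, 179.9]), array([ 7.6, 12.7]), 0.1, array([479.8, 181.8,  18.5]), 52) [278.  36.]
floor (array([581.7, 180.4]), array([12. ,  7.2]), 87.0, array([581.4, 181.
[... 5578 characters left out ...]
, (150, 19), (152, 18), (153, 19), (154, 20), (155, 19), (156, 20), (157, 19), (158, 19), (159, 18), (160, 19), (162, 17), (162, 20), (164, 19), (165, 21), (166, 18), (167, 19), (168, 19), (169, 17), (170, 19), (171, 18), (172, 20), (174, 19), (175, 19), (176, 18), (177, 19), (178, 18), (179, 20), (180, 17), (181, 19), (182, 19), (183, 21), (183, 27), (183, 31), (183, 36), (184, 35), (185, 37), (186, 35), (187, 38), (188, 35), (189, 35), (197, 5), (198, 6), (199, 7), (200, 6), (201, 6), (202, 5), (203, 5), (204, 7), (205, 6), (206, 7), (207, 5), (208, 6), (209, 7), (211, 5), (211, 6), (213, 6), (201, 54), (201, 58), (201, 61), (202, 62), (203, 62), (204, 61), (205, 60), (206, 61), (207, 62)]
```

View pics/w3.png

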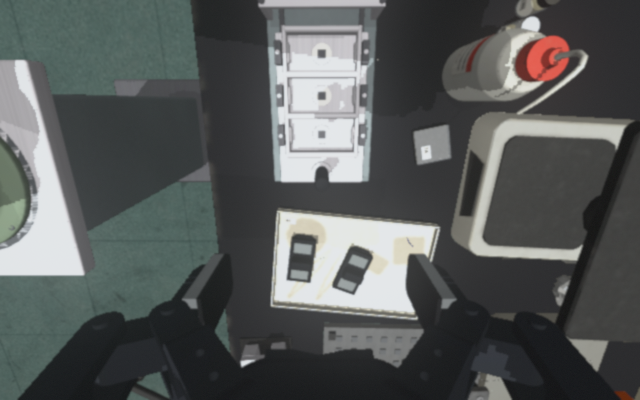

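The nests are at y≈66.5, 114.6 and 163, with x≈530.3. I'll use nests 1 and 2. Next I'll go over the cover nearer the robot with the grip turned 82.5°, then re-measure at rest.

Call:
play_rows(series=[[-5,-25,-10,0,0,10,1],[-10,-50,-20,0,0,20,1],[-15,-80,-30,0,0,30.5,1],[-20,-110,-40,0,0,41,1],[-25,-135,-50,0,0,51.5,1],[-30,-153,-60,0,0,62,1],[-30,-153,-60,0,0,72,1],[-30,-153,-60,0,0,82.5,1]])

```text
t: 7.3
position: [0.4994, -0.1224, 0.1986]
orientation: [-0.196, -3.134, -0.001]
ft_force: [-0.9, -0.3, 0.8]
grip_width: 0.999
finger_force: 0.0
```

Call:
play_rows(series=[[0,0,0,0,0,0,0.6],[0,0,0,0,0,0,0.6],[0,0,0,0,0,0,0.6],[0,0,0,0,0,0,0.6],[0,0,0,0,0,0,0.6],[0,0,0,0,0,0,0.6],[0,0,0,0,0,0,0.6],[0,0,0,0,0,0,0.6]])

```text
t: 8.3
position: [0.5001, -0.1222, 0.1995]
orientation: [0.204, 3.135, -0.0]
ft_force: [-0.4, -0.6, -0.0]
grip_width: 0.597
finger_force: 0.0
```

```bash
cat >> h.py <<'E'
def ribs(w,x0=.44,x1=.66,y0=-.22,y1=-.05,lo=.027,hi=.045):
    z=w[...,2];x,y=w[...,0],w[...,1]; m=(z>lo)&(z<hi)&(x>x0)&(x<x1)&(y>y0)&(y<y1)
    for q,s,c in comps(m,60): print("rib",blob(w,q),c.round(1))
def state():
    s=robot.observe(); M=R.from_rotvec(s["orientation"]).as_matrix()
    print("t",round(s["t"],2),"pos",(s["position"]*1000).round(1),"yaw",np.degrees(np.arctan2(M[1,1],M[0,1])).round(2),"tilt",M[:2,2].round(4),"F",np.round(s["ft_force"],1),"grip",s["grip_width"].round(3),"j6",s["joints"][5].round(2)); return s
E
python3 - <<'E'
from h import *
state()
im,d,P=grab("wrist"); np.savez("w4.npz",im=im,d=d,P=P); w=cloud("wrist",d,P); ribs(w); print(P.round(3))
ribs(w,lo=.0125)
im,d,P=grab("top"); ribs(cloud("top",d,P),lo=.022)
im,d,P=grab("scene"); ribs(cloud("scene",d,P))
E
```

```text
Traceback (most recent call last):
  File "h.py", line 30, in state
    print("t",round(s["t"],2),"pos",(s["position"]*1000).round(1),"yaw",np.degrees(np.arctan2(M[1,1],M[0,1])).round(2),"tilt",M[:2,2].round(4),"F",np.round(s["ft_force"],1),"grip",s["grip_width"].round(3),"j6",s["joints"][5].round(2)); return s
                                                                                                                                                                                    ^^^^^^^^^^^^^^^^^^^^^
AttributeError: 'float' object has no attribute 'round'
```

```bash
sed -i 's/s\["grip_width"\].round(3)/round(s["grip_width"],3)/; s/s\["joints"\]\[5\].round(2)/round(float(s["joints"][5]),2)/' h.py
python3 - <<'E'
from h import *
state()
im,d,P=grab("wrist"); np.savez("w4.npz",im=im,d=d,P=P); w=cloud("wrist",d,P); ribs(w); 
ribs(w,lo=.0125)
print("top");im,d,P=grab("top"); ribs(cloud("top",d,P),lo=.022)
print("scene");im,d,P=grab("scene"); ribs(cloud("scene",d,P))
E
```

```text
t 8.3 pos [ 500.1 -122.2  199.5] yaw 82.56 tilt [ 0.0001 -0.    ] F [-0.4 -0.6 -0. ] grip 0.597 j6 -0.25
rib (array([ 504. , -152.5]), array([13.9, 29.5]), 81.7, array([ 503.1, -151.9,   31.3]), 319) [294.2 180.5]
rib (array([ 578.1, -143.7]), array([14., 30.]), 67.5, array([ 576.7, -143.5,   31.3]), 267) [310.6 238.3]
rib (array([ 504.3, -152.6]), array([71.7, 38.3]), 82.5, array([ 502.7, -150.8,   15.9]), 1931) [295.1 177.5]
rib (array([ 578.1, -143.7]), array([71.8, 38.4]), 68.1, array([ 575.9, -143.3,   15.9]), 1631) [310.7 233.2]
top
scene
```

Cover A was knocked aside to about (504,-152) while the arm was moving. Cover B hasn't moved, and comparing its two readings puts the camera bias at under 1 mm. Grasping A at its new place.

Call:
play_rows(series=[[4.8,-29.5,-20,0,0,0,0.6],[4.8,-29.5,-60,0,0,0,0.6],[4.8,-29.5,-110,0,0,0,0.6],[4.8,-29.5,-150,0,0,0,0.6],[4.8,-29.5,-170,0,0,0,0.6],[4.8,-29.5,-179,0,0,0,0.6],[4.8,-29.5,-179,0,0,0,0.6],[4.8,-29.5,-179,0,0,0,0.0]], grip_force=40)

```text
t: 9.45
position: [0.5058, -0.152, 0.0215]
orientation: [0.203, 3.133, -0.001]
ft_force: [0.7, 0.1, -0.4]
grip_width: 0.398
finger_force: 0.0
```

Call:
play_rows(series=[[0,0,0,0,0,0,0],[0,0,0,0,0,0,0],[0,0,0,0,0,0,0],[0,0,20,0,0,0,0],[0,0,60,0,0,0,0],[0,0,100,0,0,0,0],[0,0,100,0,0,0,0],[0,0,100,0,0,0,0]])

```text
t: 10.45
position: [0.5045, -0.1515, 0.1201]
orientation: [-0.203, -3.135, -0.0]
ft_force: [0.5, 0.0, -1.5]
grip_width: -0.002
finger_force: 0.0
```

```bash
python3 - <<'E'
from h import *
s=state()
im,d,P=grab("wrist"); save("w5.png",im); np.savez("w5.npz",im=im,d=d,P=P); w=cloud("wrist",d,P)
z=w[...,2]; V,U=np.mgrid[:400,:640]
p=s["position"]; m=(abs(w[...,0]-p[0])<.05)&(abs(w[...,1]-p[1])<.06)&(z<p[2]+.001)&(z>p[2]-.018)
for q,_,c in comps(m,60): print(blob(w,q),c)
E
```

```text
t 10.45 pos [ 504.5 -151.5  120.1] yaw 82.57 tilt [-0.0003  0.0002] F [ 0.5  0.  -1.5] grip -0.002 j6 -0.3
```

View pics/w5.png

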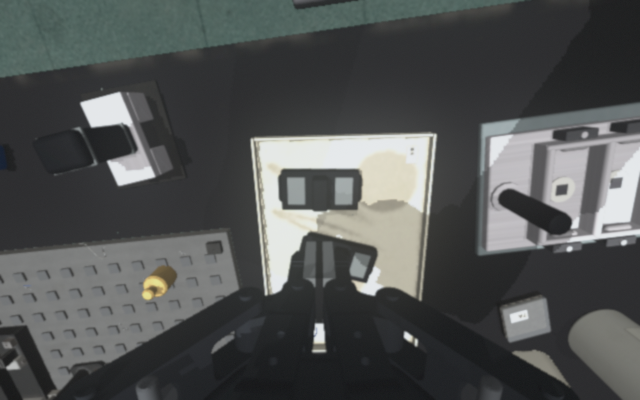

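The grip missed. Cover A still lies in the tray at (320,190) and the fingers closed on nothing. Measuring again.

```bash
python3 - <<'E'
from h import *
a=np.load("w5.npz"); w=cloud("wrist",a["d"],a["P"]); ribs(w,x0=.4); ribs(w,lo=.0125,x0=.4)
print("mount",np.array(K("wrist")[3]["mount"]).round(3).tolist())
z=w[...,2]; print(w[[200,230,245,260,270,280,290,300],319].round(3).tolist()); print(a["P"].round(4).tolist())
im,d,P=grab("top"); save("t2.png",cv2.resize(im[140:250,270:430],(800,550),interpolation=cv2.INTER_CUBIC));  W=cloud("top",d,P); print(W[214,312:332].round(3).tolist())
E
```

```text
rib (array([ 504.2, -152. ]), array([13.4, 29.9]), 82.2, array([ 503.6, -152.1,   31.4]), 522) [319.5 194.8]
rib (array([ 504.1, -152.3]), array([71.9, 37.7]), 82.4, array([ 502.4, -152. ,   15.9]), 3089) [319.2 189.7]
rib (array([ 577.9, -143.6]), array([72.1, 38.2]), 67.5, array([ 577.3, -125.3,   15.7]), 1102) [353.1 257.5]
mount [[-0.001, -0.952, -0.308, 0.079], [1.0, -0.001, 0.001, -0.001], [-0.001, -0.308, 0.952, -0.163], [0.0, 0.0, 0.0, 1.0]]
[[0.508, -0.153, 0.032], [0.55, -0.159, 0.001], [0.492, -0.151, 0.15], [0.493, -0.151, 0.164], [0.492, -0.151, 0.173], [0.494, -0.151, 0.178], [0.499, -0.152, 0.177], [0.503, -0.153, 0.178]]
[[0.1299, 0.9436, 0.3047, 0.4256], [0.9915, -0.1239, -0.0391, -0.1427], [0.0009, 0.3072, -0.9517, 0.2831], [0.0, 0.0, 0.0, 1.0]]
[[0.387, -0.106, 0.703], [0.386, -0.108, 0.705], [0.387, -0.11, 0.701], [0.387, -0.111, 0.702], [0.387, -0.113, 0.7], [0.387, -0.115, 0.701], [0.388, -0.117, 0.697], [0.388, -0.119, 0.697], [0.388, -0.121, 0.694], [0.388, -0.123, 0.692], [0.389, -0.125, 0.69], [0.389, -0.127, 0.689], [0.389, -0.129, 0.689], [0.389, -0.131, 0.685], [0.39, -0.133, 0.683], [0.39, -0.135, 0.682], [0.391, -0.137, 0.676], [0.391, -0.139, 0.676], [0.391, -0.141, 0.673], [0.392, -0.143, 0.672]]
```

```bash
python3 - <<'E'
from h import *
a=np.load("w5.npz"); w=cloud("wrist",a["d"],a["P"]); 
for v in range(218,252,2): print(v,w[v,[312,316,319,322,326]].round(3)[:,2].tolist(), w[v,319].round(3)[:2])
save("c5.png",cv2.resize(a["im"][170:330,240:400],(600,600),interpolation=cv2.INTER_CUBIC))
f,cx,cy,i=K("wrist"); M=np.linalg.inv(np.array(i["mount"])); q=M@[0,0,0,1]; print("TCP px",q[0]/q[2]*f+cx,q[1]/q[2]*f+cy,q)
E
```

```text
218 [0.002, 0.002, 0.002, 0.002, 0.001] [ 0.537 -0.157]
220 [0.002, 0.002, 0.002, 0.001, 0.001] [ 0.539 -0.157]
222 [0.001, 0.001, 0.002, 0.001, 0.002] [ 0.541 -0.157]
224 [0.002, 0.001, 0.0, 0.002, 0.001] [ 0.544 -0.158]
226 [0.001, 0.001, 0.002, 0.001, 0.003] [ 0.546 -0.158]
228 [0.001, 0.002, 0.002, nan, 0.001] [ 0.547 -0.158]
230 [0.002, 0.002, 0.001, 0.002, 0.003] [ 0.55  -0.159]
232 [0.007, 0.001, 0.003, 0.002, 0.001] [ 0.552 -0.159]
234 [0.011, 0.009, 0.007, 0.005, 0.001] [ 0.552 -0.159]
236 [0.015, 0.013, 0.011, 0.01, 0.008] [ 0.552 -0.159]
238 [0.017, 0.016, 0.016, 0.014, 0.013] [ 0.552 -0.159]
240 [0.015, 0.015, 0.015, 0.016, 0.016] [ 0.554 -0.159]
242 [0.146, 0.145, 0.146, 0.146, 0.146] [ 0.493 -0.151]
244 [0.148, 0.148, 0.147, 0.149, 0.148] [ 0.493 -0.151]
246 [0.15, 0.15, 0.15, 0.151, 0.151] [ 0.493 -0.151]
248 [0.153, 0.153, 0.152, 0.153, 0.152] [ 0.493 -0.151]
250 [0.154, 0.154, 0.155, 0.156, 0.155] [ 0.492 -0.151]
TCP px 321.13950953169854 240.54203146510872 [0.00138829 0.02549895 0.17952653 1.        ]
```

View pics/c5.png

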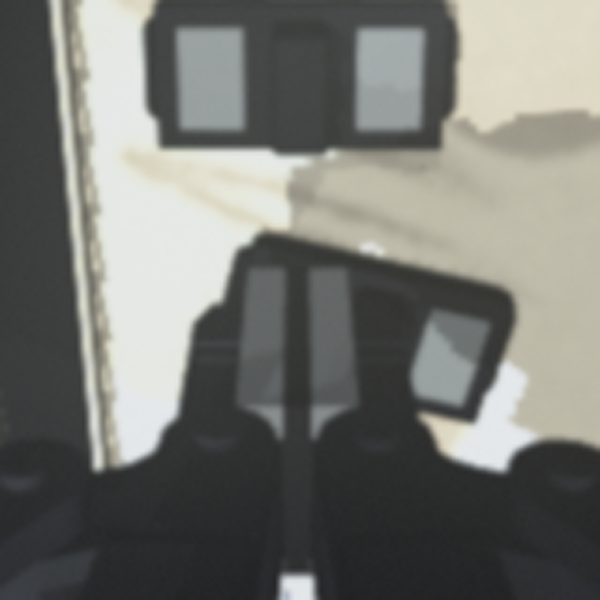

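```bash
python3 - <<'E'
from h import *
for n in ("w2","w3","w4","w5"):
    a=np.load(n+".npz"); f,cx,cy,i=K("wrist"); T=a["P"]@np.linalg.inv(np.array(i["mount"])); w=cloud("wrist",a["d"],a["P"]); t=(w-T[:3,3])@T[:3,:3]
    m=(t[...,2]<.005)&(t[...,2]>-.07)&(abs(t[...,0])<.03)&(abs(t[...,1])<.06)
    p=t[m]*1000; 
    for s in (-1,1):
        q=p[p[:,1]*s>0]; k=q[:,2]>np.percentile(q[:,2],97); e=q[k]; print(n,s,"tip z max",q[:,2].max().round(1),"x",np.percentile(e[:,0],[5,50,95]).round(1),"y",np.percentile(e[:,1],[5,50,95]).round(1), "x of all",np.percentile(q[:,0],[1,50,99]).round(1))
E
```

```text
w2 -1 tip z max -32.6 x [-7.4  1.9 10.9] y [-46.2 -44.3 -44. ] x of all [-9.7  7.7 12.4]
w2 1 tip z max -33.1 x [-7.6  1.3 10.8] y [40.9 41.2 44.7] x of all [-9.6  7.6 12.4]
w3 -1 tip z max -32.9 x [-7.4  1.1 10.6] y [-45.6 -44.3 -44. ] x of all [-9.7  7.7 12.5]
w3 1 tip z max -33.1 x [-7.6  1.4 11. ] y [40.9 41.2 45.8] x of all [-9.8  7.6 12.4]
w4 -1 tip z max -23.5 x [-8.3  2.1 11.8] y [-31.7 -27.2 -27. ] x of all [-9.4  8.2 14.4]
w4 1 tip z max -23.3 x [-8.4  3.3 11.7] y [23.9 24.1 28.1] x of all [-9.5  8.1 14.4]
w5 -1 tip z max -23.7 x [ 7.4 11.7 12.2] y [-12.2  -5.3  -0.6] x of all [-8.7 11.4 14.6]
w5 1 tip z max -23.5 x [ 7.4 11.6 12.1] y [0.2 3.2 9.8] x of all [-6.7 11.6 14.6]
```

The depth image shows the fingertips about 23 mm short of the reported TCP. That explains the miss, since the tips were about 45 mm up and the rib top is at 33. It also shows lateral biases of about 1.5 mm. I'll regrasp lower.

Call:
play_rows(series=[[0.8,0.5,0,0,0,0,0.6],[0.8,0.5,-30,0,0,0,0.6],[0.8,0.5,-65,0,0,0,0.6],[0.8,0.5,-95,0,0,0,0.6],[0.8,0.5,-110,0,0,0,0.6],[0.8,0.5,-118,0,0,0,0.6],[0.8,0.5,-121,0,0,0,0.6],[0.8,0.5,-121,0,0,0,0.6]])

```text
t: 11.55
position: [0.5062, -0.1514, 0.0]
orientation: [0.203, 3.134, -0.001]
ft_force: [-0.4, -0.2, 0.0]
grip_width: 0.599
finger_force: 0.0
```

Call:
play_rows(series=[[0,0,0,0,0,0,0],[0,0,0,0,0,0,0],[0,0,0,0,0,0,0],[0,0,0,0,0,0,0],[0,0,0,0,0,0,0],[0,0,0,0,0,0,0],[0,0,0,0,0,0,0],[0,0,0,0,0,0,0]])

```text
t: 12.55
position: [0.5062, -0.1514, 0.0002]
orientation: [0.203, 3.134, -0.001]
ft_force: [-0.6, 0.7, 5.2]
grip_width: 0.149
finger_force: 41.3
```

Call:
play_rows(series=[[0,0,40,0,0,0,0],[0,10,90,0,0,-10,0],[4,50,120,0,0,-20,0],[8,95,120,0,0,-30,0],[13,140,120,0,0,-40.5,0],[18,185,120,0,0,-51,0],[22,230,120,0,0,-61.5,0],[25.5,265,120,0,0,-72,0]])

```text
t: 13.55
position: [0.5308, 0.1157, 0.1192]
orientation: [-2.013, -2.411, 0.0]
ft_force: [0.7, 0.3, -0.4]
grip_width: 0.147
finger_force: 40.6
```

Call:
play_rows(series=[[0,0,0,0,0,-10.5,0],[0,0,-30,0,0,-10.5,0],[0,0,-30,0,0,-10.5,0],[0,0,-30,0,0,-10.5,0],[0,0,-30,0,0,-10.5,0],[0,0,-30,0,0,-10.5,0],[0,0,-30,0,0,-10.5,0],[0,0,-30,0,0,-10.5,0]])

```text
t: 14.55
position: [0.5312, 0.1139, 0.0897]
orientation: [2.22, 2.223, 0.0]
ft_force: [1.0, 0.3, -0.1]
grip_width: 0.149
finger_force: 40.5
```

```bash
cat >> h.py <<'E'
def inhand(w,s,lo,hi,r=.06):
    p=s["position"]; z=w[...,2]; m=(abs(w[...,0]-p[0])<r)&(abs(w[...,1]-p[1])<r)&(z<p[2]+hi)&(z>p[2]+lo)
    for q,_,c in comps(m,60): print("hand",blob(w,q),c.round(0))
E
python3 - <<'E'
from h import *
s=state()
im,d,P=grab("wrist"); save("w6.png",im); np.savez("w6.npz",im=im,d=d,P=P); w=cloud("wrist",d,P)
inhand(w,s,.005,.025)
z=w[...,2];x,y=w[...,0],w[...,1]
m=(z>.015)&(z<.0235)&(abs(x-.53)<.075)&(y>0.03)&(y<.3)
for q,_,c in comps(m,40): print("floor",blob(w,q),c.round(0))
m=(z>.033)&(z<.042)&(abs(x-.53)<.075)&(y>0.03)&(y<.3)
for q,_,c in comps(m,40): print("walls",blob(w,q),c.round(0))
E
```

```text
t 14.55 pos [531.2 113.9  89.7] yaw 0.07 tilt [0.0002 0.    ] F [ 1.   0.3 -0.1] grip 0.149 j6 1.64
hand (array([530.1, 113.7]), array([38.6, 79.9]), 89.6, array([530.4, 123.6, 105. ]), 5929) [318. 237.]
floor (array([582.9, 181.3]), array([10.9,  6.9]), 88.9, array([582.5, 181.1,  18.4]), 129) [388. 115.]
floor (array([477.7, 180.7]), array([10.7,  7.1]), 90.0, array([477.9, 180.3,  18.4]), 130) [249. 116.]
floor (array([530.2, 162.1]), array([82.4, 40.8]), 0.2, array([530.5, 162.6,  18.7]), 5711) [319. 140.]
floor (array([477.7, 137.4]), array([ 7. , 20.4]), 0.7, array([478. , 136.7,  18.3]), 200) [253. 173.]
floor (array([582.8, 137.4]), array([20.5,  7.3]), 87.6, array([582.5, 136.7,  18.5]), 202) [384. 173.]
floor (array([530.2, 117.5]), array([27.4, 82.4]), 89.7, array([530.5, 118.3,  18.7]), 3124) [319. 195.]
floor (array([477.8,  34. ]), array([7.6, 6.6]), 86.8, array([478.5,  33.8,  18.3]), 49) [261. 284.]
floor (array([582.8,  34. ]), array([5.8, 7.9]), 2.2, array([582.9,  33.9,  18.3]), 54) [377. 284.]
walls (array([530.3, 150.2]), array([92.1, 80.4]), 0.0, array([529.8, 158.8,  36. ]), 3725) [318. 145.]
walls (array([479. , 162.6]), array([25.7,  8.3]), 89.2, array([479. , 162.9,  34.5]), 394) [247. 142.]
walls (array([581.5, 162.7]), array([ 8.1, 25.9]), 0.4, array([581.3, 163.3,  34.5]), 405) [390. 142.]
walls (array([479. , 114.7]), array([26.3,  8.1]), 89.9, array([478.7, 116.9,  34.5]), 278) [251. 203.]
walls (array([581.6, 115.2]), array([ 8.1, 25.8]), 1.4, array([581.7, 117.3,  34.7]), 288) [386. 203.]
```

View pics/w6.png

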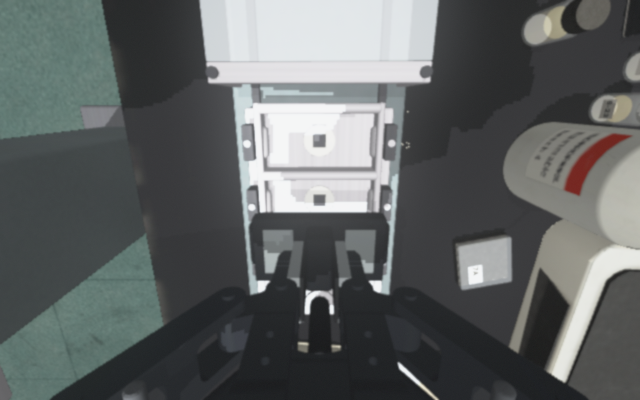

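The cover hangs square over nest 2, about 0.8 mm short in y. I'll lower it onto the noses and release.

Call:
play_rows(series=[[0.2,0.8,0,0,0,0.3,0],[0.2,0.8,-20,0,0,0.3,0],[0.2,0.8,-35,0,0,0.3,0],[0.2,0.8,-45,0,0,0.3,0],[0.2,0.8,-52,0,0,0.3,0],[0.2,0.8,-56,0,0,0.3,0],[0.2,0.8,-60,0,0,0.3,0],[0.2,0.8,-60,0,0,0.3,0]])

```text
t: 15.6
position: [0.5313, 0.1147, 0.0294]
orientation: [-2.214, -2.229, 0.0]
ft_force: [0.7, 0.2, 0.5]
grip_width: 0.151
finger_force: 40.6
```

Call:
play_rows(series=[[0,0,-0.5,0,0,0,0.4],[0,0,-0.5,0,0,0,0.4],[0,0,-0.5,0,0,0,0.4],[0,0,30,0,0,0,0.4],[0,0,80,0,0,0,0.4],[0,-50,130,0,0,0,0.4],[0,-90,165,0,0,0,0.6],[0,-90,165,0,0,0,0.6]])

```text
t: 16.6
position: [0.5341, 0.0221, 0.1981]
orientation: [2.215, 2.22, 0.007]
ft_force: [0.3, 0.5, 0.0]
grip_width: 0.598
finger_force: 0.0
```

```bash
python3 - <<'E'
from h import *
s=state()
im,d,P=grab("wrist"); save("w7.png",im); np.savez("w7.npz",im=im,d=d,P=P); w=cloud("wrist",d,P)
z=w[...,2];x,y=w[...,0],w[...,1]
for lo,hi in [(.042,.05),(.05,.07)]:
    m=(z>lo)&(z<hi)&(abs(x-.53)<.06)&(y>0.03)&(y<.19)
    for q,_,c in comps(m,40): print("cover",lo,blob(w,q),c.round(0))
for uv in [(90,0),]: pass
m=(z>.04)&(abs(x-.53)<.045)&(abs(y-.1145)<.022)
for xs in (-.035,-.022,.022,.035): print(xs,np.nanmedian(z[(abs(x-.53-xs)<.004)&(abs(y-.1145)<.016)]).round(4))
ribs(w); ribs(w,lo=.0125)
E
```

```text
t 16.6 pos [534.1  22.1 198.1] yaw 0.13 tilt [ 0.0073 -0.0012] F [0.3 0.5 0. ] grip 0.598 j6 1.47
cover 0.042 (array([530.4, 114.6]), array([71.9, 37.2]), 0.1, array([530.4, 114.9,  43.5]), 2372) [315.  84.]
cover 0.05 (array([530.5, 114.5]), array([13.4, 29.2]), 0.0, array([530.5, 114.2,  59.1]), 502) [315.  84.]
-0.035 0.0429
-0.022 0.0438
0.022 0.0438
0.035 0.043
rib (array([ 577.6, -142.1]), array([14.3, 29.4]), 68.8, array([ 577.6, -141.1,   31.1]), 240) [352.2 296.6]
rib (array([ 578.1, -142.6]), array([72.5, 38.1]), 68.1, array([ 577.1, -137.3,   16. ]), 1281) [350.4 289.9]
```

Cover A sits level in nest 2, its underside at about 30 mm. Now cover B.

Call:
play_rows(series=[[6,-20,0,0,0,9,0.6],[12,-45,0,0,0,18,0.6],[20,-70,0,0,0,27,0.6],[27,-95,-10,0,0,36,0.6],[34,-120,-20,0,0,45,0.6],[41,-145,-30,0,0,54,0.6],[48,-167.3,-45,0,0,62,0.6],[48,-167.3,-60,0,0,67.7,0.6]])

```text
t: 17.65
position: [0.579, -0.1425, 0.132]
orientation: [-0.592, -3.083, -0.001]
ft_force: [-0.5, 0.1, -0.5]
grip_width: 0.602
finger_force: 0.0
```

Call:
play_rows(series=[[0,0,0,0,0,0,0.6],[0,0,0,0,0,0,0.6],[0,0,0,0,0,0,0.6],[0,0,0,0,0,0,0.6],[0,0,0,0,0,0,0.6],[0,0,0,0,0,0,0.6],[0,0,0,0,0,0,0.6],[0,0,0,0,0,0,0.6]])

```text
t: 18.65
position: [0.5794, -0.1427, 0.1345]
orientation: [0.598, 3.084, 0.0]
ft_force: [-0.7, 0.4, 0.0]
grip_width: 0.602
finger_force: 0.0
```

```bash
python3 - <<'E'
from h import *
s=state()
im,d,P=grab("wrist"); w=cloud("wrist",d,P); ribs(w,lo=.0125); ribs(w)
E
```

```text
t 18.65 pos [ 579.4 -142.7  134.5] yaw 68.06 tilt [0. 0.] F [-0.7  0.4  0. ] grip 0.602 j6 0.02
rib (array([ 578. , -143.4]), array([72.1, 37.8]), 67.9, array([ 576.6, -142.1,   15.9]), 2811) [319.  184.4]
rib (array([ 577.9, -143.4]), array([13.1, 29.2]), 67.7, array([ 577.2, -143.2,   31.3]), 464) [319.  188.7]
```

Aligned, so I'll descend, grip, then carry to nest 1.

Call:
play_rows(series=[[0,0,-30,0,0,0,0.6],[0,0,-70,0,0,0,0.6],[0,0,-105,0,0,0,0.6],[0,0,-125,0,0,0,0.6],[0,0,-132,0,0,0,0.6],[0,0,-134.5,0,0,0,0.6],[0,0,-134.5,0,0,0,0],[0,0,-134.5,0,0,0,0]])

```text
t: 19.7
position: [0.5801, -0.1429, 0.0009]
orientation: [0.597, 3.083, -0.0]
ft_force: [0.4, -0.2, -0.4]
grip_width: 0.18
finger_force: 0.0
```

Call:
play_rows(series=[[0,0,0,0,0,0,0],[0,0,0,0,0,0,0],[0,0,0,0,0,0,0],[0,0,0,0,0,0,0],[0,0,40,0,0,0,0],[0,0,90,0,0,0,0],[0,0,120,0,0,-8,0],[0,0,120,0,0,-8,0]])

```text
t: 20.7
position: [0.5812, -0.1433, 0.1225]
orientation: [0.808, 3.03, -0.001]
ft_force: [-0.2, 0.6, -1.5]
grip_width: 0.146
finger_force: 41.3
```

Call:
play_rows(series=[[-5,30,0,0,0,-8,0],[-12,70,0,0,0,-18,0],[-20,110,0,0,0,-28,0],[-28,145,0,0,0,-38,0],[-38,180,0,0,0,-48,0],[-48,209,0,0,0,-58,0],[-48,209,0,0,0,-60,0],[-48,209,0,0,0,-60,0]])

```text
t: 21.7
position: [0.5309, 0.0661, 0.1189]
orientation: [-2.217, -2.225, 0.002]
ft_force: [0.3, 0.3, -1.1]
grip_width: 0.149
finger_force: 41.2
```

Call:
play_rows(series=[[0,0,0,0,0,0,0],[0,0,0,0,0,0,0],[0,0,0,0,0,0,0],[0,0,0,0,0,0,0],[0,0,0,0,0,0,0],[0,0,0,0,0,0,0],[0,0,0,0,0,0,0],[0,0,0,0,0,0,0]])

```text
t: 22.7
position: [0.5314, 0.0664, 0.12]
orientation: [2.22, 2.223, 0.0]
ft_force: [0.4, 0.3, -1.3]
grip_width: 0.149
finger_force: 41.2
```

```bash
python3 - <<'E'
from h import *
s=state()
im,d,P=grab("wrist"); np.savez("w8.npz",im=im,d=d,P=P); w=cloud("wrist",d,P)
inhand(w,s,.005,.025)
z=w[...,2];x,y=w[...,0],w[...,1]
for lo,hi,n in [(.015,.0235,"floor"),(.033,.042,"walls"),(.042,.05,"cov")]:
    m=(z>lo)&(z<hi)&(abs(x-.53)<.075)&(y>0.03)&(y<.15)
    for q,_,c in comps(m,60): print(n,blob(w,q),c.round(0))
E
```

```text
t 22.7 pos [531.4  66.4 120. ] yaw 0.08 tilt [ 0.0001 -0.    ] F [ 0.4  0.3 -1.3] grip 0.149 j6 1.56
hand (array([530.2,  66.7]), array([79.7, 38.1]), 0.5, array([530.3,  76.2, 134.5]), 5876) [319. 236.]
floor (array([530.3, 146.3]), array([82.3,  7.2]), 0.0, array([530.6, 146.7,  18.6]), 1000) [319.  97.]
floor (array([582.5, 139. ]), array([21.7,  7.6]), 89.9, array([582.6, 138.8,  18.4]), 216) [381. 107.]
floor (array([477.9, 138.3]), array([ 7.5, 21.7]), 0.9, array([478.1, 138.7,  18.4]), 225) [257. 107.]
floor (array([530.3, 130.2]), array([82.4,  7.4]), 0.1, array([529.4, 133.1,  18.6]), 236) [318. 114.]
floor (array([478. ,  89.5]), array([ 7.2, 20.7]), 0.8, array([478.4,  89.1,  18.5]), 175) [260. 165.]
floor (array([582.6,  89.6]), array([21.1,  7.2]), 88.7, array([582.7,  89.3,  18.5]), 178) [377. 165.]
floor (array([530.6,  64.6]), array([82.4, 37.6]), 0.4, array([530.7,  65.3,  18.6]), 3395) [319. 191.]
walls (array([530.4, 100.8]), array([92.3, 97.5]), 0.0, array([528.3, 112.7,  36. ]), 3347) [318. 141.]
walls (array([522.5, 132.9]), array([53.3,  0.6]), 0.3, array([522. , 133.1,  39. ]), 71) [309. 115.]
walls (array([479. , 114.5]), array([ 8.1, 25.9]), 0.8, array([479.1, 115. ,  34.6]), 312) [256. 138.]
walls (array([568.3, 114.4]), array([ 3.8, 26.5]), 0.3, array([568.4, 114.3,  36.5]), 109) [366. 138.]
walls (array([581.8, 115. ]), array([25.1,  8.1]), 89.8, array([581.6, 115.7,  34.6]), 306) [382. 137.]
walls (array([479.1,  66.7]), array([25.7,  8. ]), 89.4, array([479.3,  67.7,  34.4]), 259) [259. 194.]
walls (array([581.8,  66.9]), array([ 8.1, 25.7]), 0.1, array([581.7,  67.7,  34.5]), 263) [378. 194.]
cov (array([530.4, 114.6]), array([72. , 37.6]), 0.0, array([529.9, 115.8,  43.5]), 3521) [319. 139.]
```

Call:
play_rows(series=[[0.2,0,-25,0,0,-0.4,0],[0.2,0,-50,0,0,-0.4,0],[0.2,0,-67,0,0,-0.4,0],[0.2,0,-77,0,0,-0.4,0],[0.2,0,-83,0,0,-0.4,0],[0.2,0,-87,0,0,-0.4,0],[0.2,0,-91,0,0,-0.4,0],[0.2,0,-91,0,0,-0.4,0]])

```text
t: 23.75
position: [0.5317, 0.0664, 0.0291]
orientation: [2.228, 2.215, 0.0]
ft_force: [-0.8, -0.3, -0.6]
grip_width: 0.15
finger_force: 41.2
```

Call:
play_rows(series=[[0,0,0,0,0,0,0.4],[0,0,0,0,0,0,0.4],[0,0,0,0,0,0,0.4],[0,0,30,0,0,0,0.4],[0,0,80,0,0,0,0.4],[0,-10,130,0,0,0,0.4],[0,-40,165,0,0,0,0.6],[0,-40,165,0,0,0,0.6]])

```text
t: 24.75
position: [0.5339, 0.0249, 0.1972]
orientation: [2.227, 2.209, 0.006]
ft_force: [0.1, 0.4, -0.8]
grip_width: 0.602
finger_force: 0.0
```

```bash
python3 - <<'E'
from h import *
s=state()
im,d,P=grab("wrist"); w=cloud("wrist",d,P)
z=w[...,2];x,y=w[...,0],w[...,1]
for lo,hi in [(.04,.05),(.05,.07)]:
    m=(z>lo)&(z<hi)&(abs(x-.53)<.06)&(y>0.03)&(y<.19)
    for q,_,c in comps(m,40): print("cover",lo,blob(w,q),c.round(0))
for yc in (.0665,.1145): print([np.nanmedian(z[(abs(x-.53-xs)<.004)&(abs(y-yc)<.016)]).round(4) for xs in (-.035,-.022,.022,.035)])
E
```

```text
t 24.75 pos [533.9  24.9 197.2] yaw -0.46 tilt [ 0.0065 -0.0009] F [ 0.1  0.4 -0.8] grip 0.602 j6 1.49
cover 0.04 (array([530.1, 114.3]), array([71.8, 37.9]), 0.7, array([531.3, 114.7,  43.5]), 2458) [314.  87.]
cover 0.04 (array([530.5,  66.3]), array([38.4, 71.9]), 89.4, array([530.7,  67.3,  43.4]), 2146) [315. 136.]
cover 0.05 (array([530.2, 114.7]), array([29.3, 13.4]), 89.7, array([530.3, 114.4,  59.1]), 491) [314.  87.]
cover 0.05 (array([530.6,  66.6]), array([29.2, 14. ]), 89.2, array([530.6,  67.2,  59. ]), 439) [315. 138.]
[np.float64(0.0425), np.float64(0.0437), np.float64(0.0438), np.float64(0.0431)]
[np.float64(0.0429), np.float64(0.0438), np.float64(0.0438), np.float64(0.0429)]
```

Both covers sit level in nests 1 and 2. Next is the seating tool.

Call:
play_rows(series=[[-12,-42,5,0,0,1,0.6],[-26,-90,5,0,0,2,0.6],[-40,-138,5,0,0,3,0.8],[-54,-186,5,0,0,4,0.8],[-68,-236,5,0,0,5,0.8],[-82,-286,5,0,0,6,0.8],[-96,-333,5,0,0,6.2,0.8],[-96,-333,5,0,0,6.2,0.8]])

```text
t: 25.8
position: [0.4343, -0.3085, 0.1972]
orientation: [-2.108, -2.326, 0.0]
ft_force: [0.2, -0.2, 1.1]
grip_width: 0.8
finger_force: 0.0
```

Call:
play_rows(series=[[0,0,0,0,0,0,0.8],[0,0,0,0,0,0,0.8],[0,0,0,0,0,0,0.8],[0,0,0,0,0,0,0.8],[0,0,0,0,0,0,0.8],[0,0,0,0,0,0,0.8],[0,0,0,0,0,0,0.8],[0,0,0,0,0,0,0.8]])

```text
t: 26.8
position: [0.4355, -0.3067, 0.199]
orientation: [-2.105, -2.332, 0.0]
ft_force: [0.4, 0.4, -0.0]
grip_width: 0.803
finger_force: 0.0
```

```bash
python3 - <<'E'
from h import *
s=state()
im,d,P=grab("wrist"); save("w9.png",im); np.savez("w9.npz",im=im,d=d,P=P); w=cloud("wrist",d,P)
z=w[...,2];x,y=w[...,0],w[...,1]
for lo,hi in [(.03,.042),(.088,.102)]:
    m=(z>lo)&(z<hi)&(x>.36)&(x<.52)&(y>-.38)&(y<-.23)
    for q,_,c in comps(m,40): print("tool",lo,blob(w,q),c.round(0))
m=(z>.0025)&(z<.006)&(x>.36)&(x<.52)&(y>-.38)&(y<-.23)
for q,_,c in comps(m,200): print("pad?",blob(w,q),c.round(0))
E
```

```text
t 26.8 pos [ 435.5 -306.7  199. ] yaw 5.87 tilt [-0.0001  0.    ] F [ 0.4  0.4 -0. ] grip 0.803 j6 0.72
tool 0.03 (array([ 435.3, -307.6]), array([69.9, 33.6]), 5.7, array([ 432.8, -305.1,   35.4]), 1228) [319. 173.]
tool 0.088 (array([ 435.4, -307.4]), array([23.9, 29.3]), 5.2, array([ 435.2, -306.1,   95. ]), 814) [320. 188.]
```

View pics/w9.png

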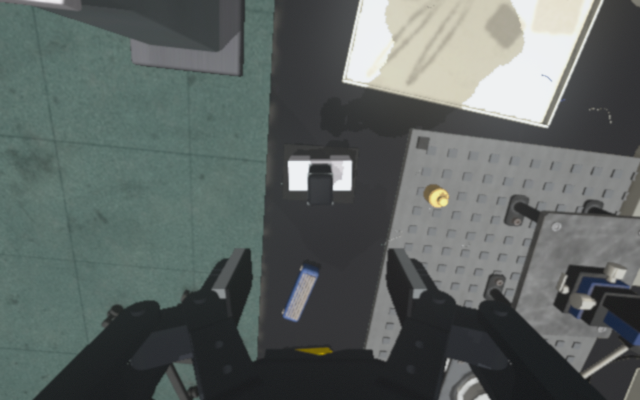

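The tool stands in the middle of its black pad, both centred near (319,173). I'll grasp its handle, with the tips kept above the foot.

Call:
play_rows(series=[[1.2,-1.3,-30,0,0,0,0.8],[1.2,-1.3,-70,0,0,0,0.8],[1.2,-1.3,-110,0,0,0,0.8],[1.2,-1.3,-140,0,0,0,0.8],[1.2,-1.3,-158,0,0,0,0.8],[1.2,-1.3,-164,0,0,0,0.8],[1.2,-1.3,-164,0,0,0,0.8],[1.2,-1.3,-164,0,0,0,0.8]])

```text
t: 27.85
position: [0.4374, -0.3085, 0.0359]
orientation: [2.104, 2.331, -0.0]
ft_force: [-0.6, 0.1, 1.2]
grip_width: 0.798
finger_force: 0.0
```

Call:
play_rows(series=[[0,0,0,0,0,0,0],[0,0,0,0,0,0,0],[0,0,0,0,0,0,0],[0,0,0,0,0,0,0],[0,0,0,0,0,0,0],[0,0,0,0,0,0,0],[0,0,0,0,0,0,0],[0,0,0,0,0,0,0]], grip_force=90)

```text
t: 28.85
position: [0.4369, -0.3082, 0.0355]
orientation: [2.104, 2.332, -0.0]
ft_force: [-2.1, 0.2, 6.5]
grip_width: 0.269
finger_force: 88.7
```

Call:
play_rows(series=[[0,0,30,0,0,0,0],[0,0,80,0,0,0,0],[0,0,120,0,0,0,0],[10,40,140,0,0,-1,0],[22,85,140,0,0,-2,0],[35,135,140,0,0,-3,0],[48,185,140,0,0,-4,0],[60,235,140,0,0,-5,0]])

```text
t: 29.85
position: [0.4965, -0.0711, 0.1744]
orientation: [-2.205, -2.237, 0.001]
ft_force: [1.8, 0.5, -2.7]
grip_width: 0.272
finger_force: 88.9
```

Call:
play_rows(series=[[12,48,0,0,0,-0.9,0],[24,95,0,0,0,-0.9,0],[34.5,130,0,0,0,-0.9,0],[34.5,139.7,0,0,0,-0.9,0],[34.5,139.7,-30,0,0,-0.9,0],[34.5,139.7,-50,0,0,-0.9,0],[34.5,139.7,-50,0,0,-0.9,0],[34.5,139.7,-50,0,0,-0.9,0]])

```text
t: 30.85
position: [0.5315, 0.0663, 0.1255]
orientation: [2.223, 2.22, 0.0]
ft_force: [0.4, 0.1, -3.2]
grip_width: 0.271
finger_force: 88.7
```

Call:
play_rows(series=[[0,0,0,0,0,0,0],[0,0,0,0,0,0,0],[0,0,0,0,0,0,0],[0,0,0,0,0,0,0],[0,0,0,0,0,0,0],[0,0,0,0,0,0,0],[0,0,0,0,0,0,0],[0,0,0,0,0,0,0]])

```text
t: 31.85
position: [0.5312, 0.0668, 0.125]
orientation: [-2.222, -2.221, 0.0]
ft_force: [0.6, 1.2, -3.1]
grip_width: 0.266
finger_force: 88.7
```

```bash
python3 - <<'E'
from h import *
s=state()
im,d,P=grab("wrist"); save("w10.png",im); np.savez("w10.npz",im=im,d=d,P=P); w=cloud("wrist",d,P)
inhand(w,s,-.002,.007)
z=w[...,2];x,y=w[...,0],w[...,1]
for lo,hi in [(.04,.05),(.05,.07)]:
    m=(z>lo)&(z<hi)&(abs(x-.53)<.06)&(y>0.03)&(y<.19)
    for q,_,c in comps(m,40): print("cover",lo,blob(w,q),c.round(0))
E
```

```text
t 31.85 pos [531.2  66.8 125. ] yaw -0.02 tilt [-0.0001  0.    ] F [ 0.6  1.2 -3.1] grip 0.266 j6 1.56
hand (array([530.1,  67.2]), array([34. , 70.2]), 89.7, array([529.9,  74.4, 124.9]), 3212) [318. 228.]
cover 0.04 (array([530.4, 114.1]), array([72.3, 38.2]), 0.5, array([529.8, 115.7,  43.5]), 3528) [319. 138.]
cover 0.04 (array([530.6,  71.9]), array([27. , 71.9]), 89.4, array([528.9,  76.8,  43.4]), 1685) [319. 186.]
cover 0.05 (array([530.1, 114.4]), array([13.1, 29.5]), 0.4, array([530.6, 114.7,  59.1]), 711) [319. 142.]
cover 0.05 (array([530.5,  72.7]), array([17.5, 12.9]), 89.8, array([530.5,  73.9,  59. ]), 399) [319. 194.]
```

View pics/w10.png

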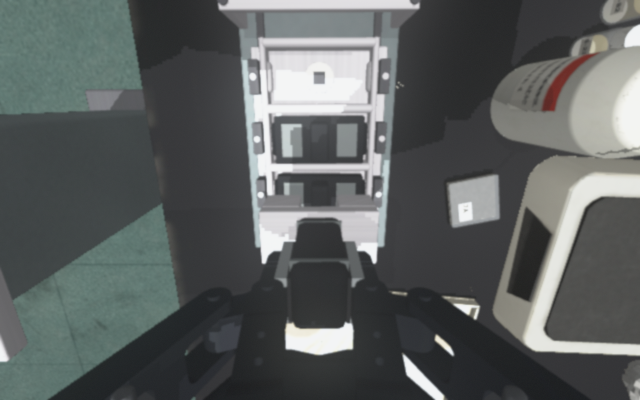

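Tool foot is square over nest 1. Lowering to just above the cover, then pressing.

Call:
play_rows(series=[[0.3,-0.6,-15,0,0,0,0],[0.3,-0.6,-30,0,0,0,0],[0.3,-0.6,-42,0,0,0,0],[0.3,-0.6,-47,0,0,0,0],[0.3,-0.6,-50,0,0,0,0],[0.3,-0.6,-52,0,0,0,0],[0.3,-0.6,-54,0,0,0,0],[0.3,-0.6,-54,0,0,0,0]])

```text
t: 32.9
position: [0.5312, 0.0662, 0.0716]
orientation: [-2.222, -2.221, 0.0]
ft_force: [-3.0, 0.1, 2.9]
grip_width: 0.269
finger_force: 89.8
```

Call:
play_rows(series=[[0,0,-1,0,0,0,0],[0,0,-2,0,0,0,0],[0,0,-3,0,0,0,0],[0,0,-4,0,0,0,0],[0,0,-5,0,0,0,0],[0,0,-5.5,0,0,0,0],[0,0,-5.5,0,0,0,0],[0,0,-5.5,0,0,0,0]])

```text
t: 33.9
position: [0.5316, 0.0662, 0.0665]
orientation: [2.222, 2.221, 0.0]
ft_force: [-4.1, -0.6, 6.8]
grip_width: 0.271
finger_force: 90.4
```

Call:
play_rows(series=[[0,0,-0.5,0,0,0,0],[0,0,-1,0,0,0,0],[0,0,-1.5,0,0,0,0],[0,0,-2,0,0,0,0],[0,0,-2.5,0,0,0,0],[0,0,-2.5,0,0,0,0],[0,0,-2.5,0,0,0,0],[0,0,-2.5,0,0,0,0]])

```text
t: 34.9
position: [0.5317, 0.0662, 0.0664]
orientation: [2.221, 2.22, 0.002]
ft_force: [-10.8, -0.3, 26.6]
grip_width: 0.273
finger_force: 92.9
```

It bottomed with about 30 N. Raise, shift to nest 2, and check cover heights.

Call:
play_rows(series=[[0,0,3,0,0,0,0],[0,0,15,0,0,0,0],[0,0,35,0,0,0,0],[0,0,62,0,0,0,0],[0,24,62,0,0,0,0],[0,48.2,62,0,0,0,0],[0,48.2,62,0,0,0,0],[0,48.2,62,0,0,0,0]])

```text
t: 35.9
position: [0.5315, 0.1141, 0.1249]
orientation: [2.222, 2.221, -0.001]
ft_force: [0.5, 0.2, -2.2]
grip_width: 0.271
finger_force: 89.0
```

Call:
play_rows(series=[[0,0,0,0,0,0,0],[0,0,0,0,0,0,0],[0,0,0,0,0,0,0],[0,0,0,0,0,0,0],[0,0,0,0,0,0,0],[0,0,0,0,0,0,0],[0,0,0,0,0,0,0],[0,0,0,0,0,0,0]])

```text
t: 36.9
position: [0.5316, 0.1144, 0.125]
orientation: [2.222, 2.221, 0.0]
ft_force: [0.6, -0.1, -3.0]
grip_width: 0.269
finger_force: 89.0
```

```bash
python3 - <<'E'
from h import *
s=state()
im,d,P=grab("wrist"); np.savez("w11.npz",im=im,d=d,P=P); w=cloud("wrist",d,P)
inhand(w,s,-.002,.007)
z=w[...,2];x,y=w[...,0],w[...,1]
for lo,hi in [(.04,.05),(.05,.07),(.033,.0395)]:
    m=(z>lo)&(z<hi)&(abs(x-.53)<.06)&(y>0.03)&(y<.19)
    for q,_,c in comps(m,60): print("cover",lo,blob(w,q),c.round(0))
m=(abs(x-.53)<.006); 
for y0 in np.arange(.05,.19,.004): print(int(y0*1000),np.round(np.nanmedian(z[m&(abs(y-y0)<.002)&(z<.08)])*1000,1),end="; ")
E
```

```text
t 36.9 pos [531.6 114.4 125. ] yaw -0.03 tilt [0.0001 0.    ] F [ 0.6 -0.1 -3. ] grip 0.269 j6 1.65
hand (array([530.3, 114.9]), array([33.8, 70.2]), 89.8, array([530.8, 122. , 125. ]), 3209) [318. 228.]
cover 0.04 (array([530.3, 120. ]), array([72.1, 27.3]), 0.3, array([530.1, 125.1,  43.4]), 1727) [318. 185.]
cover 0.05 (array([530.4, 120.6]), array([13.8, 18.2]), 0.5, array([530.1, 121.5,  59. ]), 420) [318. 194.]
cover 0.033 (array([530.3, 151. ]), array([92.1, 77.9]), 0.1, array([530.1, 153.5,  36.1]), 2824) [318. 142.]
cover 0.033 (array([581.6, 163.1]), array([25.5,  8.3]), 89.7, array([581.3, 163.3,  34.5]), 299) [380. 137.]
cover 0.033 (array([478.9, 162.5]), array([ 8.1, 25.6]), 1.0, array([479. , 162.7,  34.5]), 301) [256. 138.]
cover 0.033 (array([530.4, 133.2]), array([70.9,  0.7]), 0.4, array([533.5, 133.2,  36.5]), 145) [321. 173.]
cover 0.033 (array([479. , 114.8]), array([25.3,  8.2]), 90.0, array([478.7, 116.3,  34.5]), 234) [260. 192.]
cover 0.033 (array([581.7, 115.3]), array([26.2,  8. ]), 89.4, array([581.6, 116.5,  34.6]), 242) [377. 191.]
50 nan; 54 nan; 58 nan; 62 nan; 66 nan; 70 nan; 74 nan; 78 nan; 82 nan; 86 nan; 90 nan; 94 nan; 98 nan; 102 nan; 106 nan; 110 59.0; 114 59.2; 118 59.3; 122 59.1; 126 59.2; 130 45.4; 134 40.6; 138 36.7; 142 30.1; 146 18.3; 150 18.8; 154 19.5; 158 19.8; 162 19.8; 166 20.1; 170 19.5; 174 19.0; 178 18.4; 182 19.0; 186 36.7;
  return np.nanmean(a, axis, out=out, keepdims=keepdims)
```

Call:
play_rows(series=[[0,-0.4,-15,0,0,0,0],[0,-0.4,-30,0,0,0,0],[0,-0.4,-42,0,0,0,0],[0,-0.4,-47,0,0,0,0],[0,-0.4,-50,0,0,0,0],[0,-0.4,-52,0,0,0,0],[0,-0.4,-54,0,0,0,0],[0,-0.4,-56,0,0,0,0]])

```text
t: 37.95
position: [0.5315, 0.1141, 0.0697]
orientation: [2.222, 2.221, 0.001]
ft_force: [0.2, 0.6, -2.8]
grip_width: 0.27
finger_force: 88.9
```

Call:
play_rows(series=[[0,0,-1,0,0,0,0],[0,0,-2,0,0,0,0],[0,0,-3,0,0,0,0],[0,0,-4,0,0,0,0],[0,0,-5,0,0,0,0],[0,0,-6,0,0,0,0],[0,0,-6,0,0,0,0],[0,0,-6,0,0,0,0]])

```text
t: 38.95
position: [0.5318, 0.114, 0.0664]
orientation: [2.221, 2.22, 0.002]
ft_force: [-10.7, -0.9, 27.0]
grip_width: 0.265
finger_force: 93.0
```

Call:
play_rows(series=[[0,0,3,0,0,0,0],[0,0,15,0,0,0,0],[0,0,35,0,0,0,0],[0,0,80,0,0,0,0],[0,-40,120,0,0,0,0],[0,-85,135,0,0,0,0],[0,-130,135,0,0,0,0],[0,-130,135,0,0,0,0]])

```text
t: 39.95
position: [0.5319, -0.0188, 0.1983]
orientation: [2.227, 2.215, -0.0]
ft_force: [-1.2, 0.5, -2.7]
grip_width: 0.272
finger_force: 89.0
```

```bash
python3 - <<'E'
from h import *
s=state()
im,d,P=grab("wrist"); np.savez("w12.npz",im=im,d=d,P=P); w=cloud("wrist",d,P)
z=w[...,2];x,y=w[...,0],w[...,1]
for lo,hi in [(.0405,.06),(.03,.034)]:
    m=(z>lo)&(z<hi)&(abs(x-.53)<.042)&(y>0.045)&(y<.14)
    for q,_,c in comps(m,60): print("cover",lo,blob(w,q),c.round(0))
for yc in (.0665,.1145): print([np.nanmedian(z[(abs(x-.53-xs)<.004)&(abs(y-yc)<.016)]).round(4) for xs in (-.033,-.022,0,.022,.033)])
m=(z>.08)&(z<.095)&(abs(x-.53)<.03)&(y<.04)&(y>0); print(blob(w,m))
E
```

```text
t 39.95 pos [531.9 -18.8 198.3] yaw -0.3 tilt [ 0.0005 -0.0008] F [-1.2  0.5 -2.7] grip 0.272 j6 1.4
cover 0.0405 (array([530.1, 114.3]), array([13.3, 29.9]), 0.0, array([530.2, 114.1,  48.3]), 540) [317.  38.]
cover 0.0405 (array([530.7,  66.4]), array([29.9, 14. ]), 90.0, array([530.8,  66.6,  48.2]), 477) [318.  92.]
cover 0.03 (array([530.3, 114.4]), array([72.1, 38.3]), 0.2, array([531. , 114.3,  32.7]), 2421) [317.  41.]
cover 0.03 (array([490.1, 114.8]), array([ 3.4, 29.7]), 0.3, array([490. , 115.2,  31.1]), 82) [276.  41.]
cover 0.03 (array([570. , 114.6]), array([20.5,  3.5]), 89.0, array([570.4, 115.2,  31.1]), 68) [358.  40.]
cover 0.03 (array([530.7,  66.7]), array([37.2, 72. ]), 89.7, array([529.6,  67. ,  32.6]), 2091) [318.  92.]
[np.float64(0.0323), np.float64(0.0329), np.float64(0.0484), np.float64(0.0331), np.float64(0.0326)]
[np.float64(0.0324), np.float64(0.0331), np.float64(0.0485), np.float64(0.0331), np.float64(0.0326)]
(array([530.5,  17. ]), array([17.1, 16.8]), 46.6, array([530.5,  17.4,  86.1]), 294)
```

Both covers are home and level: plate tops read 33 mm with the known -1 mm bias, rib tops 48.5. Returning the tool to its pad.

Call:
play_rows(series=[[-14,-45,0,0,0,1,0],[-30,-93,0,0,0,2,0],[-46,-141,0,0,0,3,0],[-62,-190,0,0,0,4,0],[-78,-240,0,0,0,5,0],[-94.6,-292,0,0,0,5.9,0],[-94.6,-292,-40,0,0,5.9,0],[-94.6,-292,-80,0,0,5.9,0]])

```text
t: 41.0
position: [0.4375, -0.3081, 0.1172]
orientation: [2.105, 2.331, 0.001]
ft_force: [-0.7, -0.5, -2.9]
grip_width: 0.268
finger_force: 89.1
```

Call:
play_rows(series=[[0,0,-25,0,0,0,0],[0,0,-45,0,0,0,0],[0,0,-60,0,0,0,0],[0,0,-70,0,0,0,0],[0,0,-75,0,0,0,0],[0,0,-78,0,0,0,0],[0,0,-78,0,0,0,0],[0,0,-78,0,0,0,0]])

```text
t: 42.0
position: [0.4372, -0.3083, 0.0404]
orientation: [2.104, 2.332, -0.0]
ft_force: [-0.4, 0.2, -2.8]
grip_width: 0.27
finger_force: 88.9
```

Call:
play_rows(series=[[0,0,-1.5,0,0,0,0],[0,0,-3,0,0,0,0],[0,0,-4,0,0,0,0],[0,0,-5,0,0,0,0],[0,0,-5,0,0,0,0],[0,0,-5,0,0,0,0.2],[0,0,-5,0,0,0,0.6],[0,0,-5,0,0,0,0.8]])

```text
t: 43.0
position: [0.4373, -0.3082, 0.035]
orientation: [2.104, 2.332, 0.0]
ft_force: [0.1, -0.2, -0.4]
grip_width: 0.686
finger_force: 0.0
```

Call:
play_rows(series=[[0,0,0,0,0,0,0.8],[0,0,0,0,0,0,0.8],[0,0,30,0,0,0,0.8],[0,0,70,0,0,0,0.8],[0,0,120,0,0,0,0.8],[0,0,165,0,0,0,0.8],[0,0,165,0,0,0,0.8],[0,0,165,0,0,0,0.8]])

```text
t: 44.0
position: [0.4367, -0.3078, 0.1994]
orientation: [-2.104, -2.332, -0.0]
ft_force: [0.1, 0.6, -1.0]
grip_width: 0.799
finger_force: 0.0
```

```bash
python3 - <<'E'
from h import *
s=state()
im,d,P=grab("wrist"); save("w13.png",im); np.savez("w13.npz",im=im,d=d,P=P); w=cloud("wrist",d,P)
z=w[...,2];x,y=w[...,0],w[...,1]
for lo,hi in [(.03,.042),(.088,.102)]:
    m=(z>lo)&(z<hi)&(x>.36)&(x<.52)&(y>-.38)&(y<-.23)
    for q,_,c in comps(m,40): print("tool",lo,blob(w,q),c.round(0))
E
```

```text
t 44.0 pos [ 436.7 -307.8  199.4] yaw 5.87 tilt [-0.0004  0.0004] F [ 0.1  0.6 -1. ] grip 0.799 j6 0.72
tool 0.03 (array([ 435.4, -307.6]), array([69.9, 33.7]), 5.9, array([ 434.4, -304.9,   35.4]), 1229) [319. 172.]
tool 0.088 (array([ 435.3, -307.6]), array([23.9, 30.2]), 5.9, array([ 435.3, -306.4,   95. ]), 818) [318. 187.]
```

View pics/w13.png

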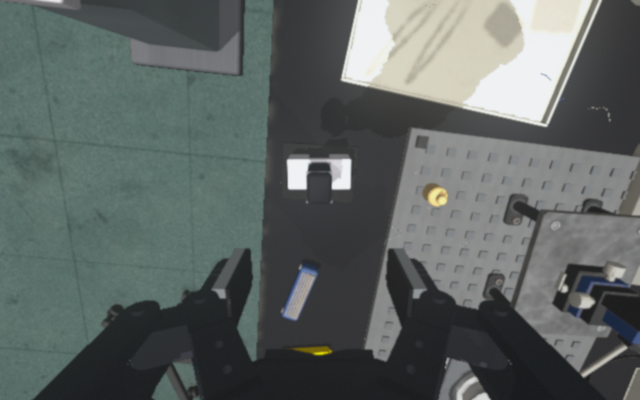

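The tool is back in the middle of its pad, exactly as at the start. Now to the post.

Call:
play_rows(series=[[13,44,0,0,0,-1,0.6],[27,92,0,0,0,-2,0.6],[41,140,0,0,0,-3,0.6],[55,188,0,0,0,-4,0.6],[69,236,0,0,0,-5,0.6],[83,284,0,0,0,-5.9,0.6],[95,324.5,0,0,0,-5.9,0.6],[95,324.5,-30,0,0,-5.9,0.6]])

```text
t: 45.05
position: [0.5334, 0.0192, 0.1697]
orientation: [2.216, 2.225, 0.003]
ft_force: [0.0, -0.7, -0.5]
grip_width: 0.603
finger_force: 0.0
```

Call:
play_rows(series=[[0,0,-30,0,0,0,0.6],[0,0,-70,0,0,0,0.6],[0,0,-105,0,0,0,0.6],[0,0,-125,0,0,0,0.6],[0,0,-128,0,0,0,0.6],[0,0,-128,0,0,0,0],[0,0,-128,0,0,0,0],[0,0,-128,0,0,0,0]], grip_force=50)

```text
t: 46.05
position: [0.5318, 0.0164, 0.0428]
orientation: [2.222, 2.221, -0.0]
ft_force: [-2.4, -0.7, 4.2]
grip_width: 0.191
finger_force: 49.3
```

Call:
play_rows(series=[[0,0,0,0,0,0,0],[0,0,0,0,0,0,0],[0,15,0,0,0,0,0],[0,35,0,0,0,0,0],[0,60,0,0,0,0,0],[0,85,0,0,0,0,0],[0,110,0,0,0,0,0],[0,130,0,0,0,0,0]])

```text
t: 47.05
position: [0.5314, 0.1462, 0.0428]
orientation: [2.221, 2.22, -0.003]
ft_force: [-4.2, -5.0, 6.8]
grip_width: 0.19
finger_force: 49.8
```

Call:
play_rows(series=[[0,10,0,0,0,0,0],[0,20,0,0,0,0,0],[0,27,0,0,0,0,0],[0,31,0,0,0,0,0],[0,34,0,0,0,0,0],[0,36,0,0,0,0,0],[0,37,0,0,0,0,0],[0,37,0,0,0,0,0]])

```text
t: 48.05
position: [0.5312, 0.1813, 0.0428]
orientation: [2.221, 2.218, -0.006]
ft_force: [-5.9, -7.2, 8.7]
grip_width: 0.196
finger_force: 49.9
```

Call:
play_rows(series=[[0,0,0,0,0,0,0.5],[0,0,0,0,0,0,0.5],[0,0,0,0,0,0,0.5],[0,0,30,0,0,0,0.5],[0,-10,80,0,0,0,0.5],[0,-40,130,0,0,0,0.5],[0,-80,190,0,0,0,0.5],[0,-80,190,0,0,0,0.5]])

```text
t: 49.05
position: [0.5346, 0.1021, 0.2361]
orientation: [2.221, 2.215, 0.009]
ft_force: [0.6, -0.7, -0.1]
grip_width: 0.501
finger_force: 0.0
```

```bash
python3 - <<'E'
from h import *
s=state()
im,d,P=grab("wrist"); save("w14.png",im); w=cloud("wrist",d,P)
z=w[...,2];x,y=w[...,0],w[...,1]
m=(z>.08)&(z<.095)&(abs(x-.53)<.03)&(y>.1)&(y<.2); print("post",blob(w,m))
m=(z>.055)&(z<.072)&(abs(x-.53)<.08)&(y>.15); print("hood front y",np.nanmin(y[m])*1000)
a,_,_=grab("scene"); save("s2.png",a)
E
```

```text
t 49.05 pos [534.6 102.1 236.1] yaw -0.16 tilt [0.0076 0.0002] F [ 0.6 -0.7 -0.1] grip 0.501 j6 1.63
post (array([530.1, 181.8]), array([17.3, 16.4]), 44.3, array([530.4, 182.1,  86.2]), 258)
hood front y 201.48540554953425
```

View pics/w14.png

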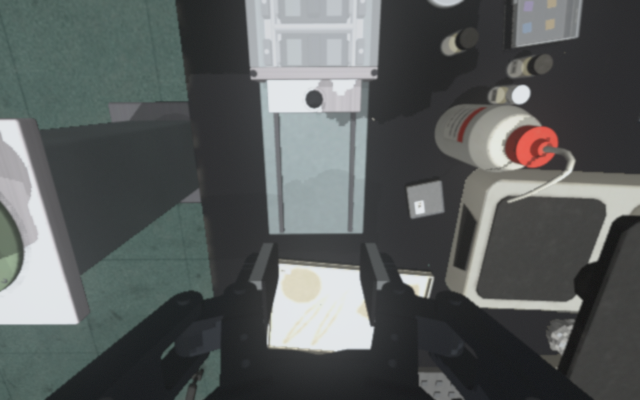

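The carriage is fully under the hood, with the post at (313,99), y = 181.8, which is the end stop. The tray is empty and the arm is clear.

```bash
python3 -c "
from workcell import robot
print(robot.hand_in())"
```

```text
the job is handed in; nothing more can be done
None
```

The job is handed in at about 49 s: both covers present are pressed home in nests 1 and 2, the carriage is at the end stop under the hood, and the seating tool is back upright in the middle of its pad; the judge's verdict was not shown.

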